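# Build and clamp a pack of disc blanks for gang milling

## Task

Make up the milling pack in the swing-arm fixture: the brown backing disc goes first on the round rest, then every plain steel blank on the bench, then the small thick pressure cap, all lying flat and centred over the rest. Then swing the clamp arm fully home over the pack and screw its knurled knob down until the sprung foot bears firmly on the cap; leave the other parts on the bench where they are.

Things in the scene. Friction and masses are not known exactly. Their poses are not given: they have to be found in the camera images.
- backing: backing disc of brown fibre laminate, 60 mm diameter, 12 mm thick, 0.06 kg; origin in the middle of the disc, its z axis through the faces, which are alike. Loose, flat on the bench
- cap: pressure cap: smaller, thicker steel disc, 52 mm diameter, 16 mm thick, rims rounded 2 mm, a dark centre-drill mark of 8 mm on each face, 0.26 kg; origin in the middle of the disc, its z axis through the faces, which are alike: either may be up. Loose, flat on the bench
- rest (a point): centre of the top face of the fixture's round rest, a steel pedestal of 60 mm diameter (same as the discs) whose top is 30 mm above the bench. z up; x points from the rest towards the column of the swing arm, whose axis is 105 mm away. The rest stands on a dark steel base 84 mm wide (across x) and 12 mm high, reaching from 50 mm before the rest's centre to 60 mm beyond the column's axis. The fixture is bolted down
- pivot (a point): point on the column's vertical axis, about which the swing arm turns, at the height of the arm's underside (113 mm above the bench); axes as rest. The hub on top of the column is 40 mm in diameter, its nut reaching 146 mm above the bench
- swing (a joint): angle of the clamp arm about the column (rad): 0 is fully home against its stop, with the screw over the centre of the rest; positive is swung aside, counter-clockwise seen from above (limit 2.2). The arm is grey, 20 mm wide and 16 mm thick (113 to 129 mm above the bench), its screw 105 mm from the column's axis. It is held by friction (0.15 N m) and stays where it is left
- knob (a joint): angle of the clamp screw (rad), 0 fully up at its upper stop, growing as the knob is turned clockwise seen from above (limit 21.3): the screw, knob and foot go down 10 mm a turn. Friction 0.05 N m; it stays where it is left. From fully up the foot meets the cap of a finished pack after 2.5 turns with two blanks, 1.7 with three, 0.9 with four; about 0.4 turn more makes it bear firmly
- knob_grip (a point): middle of the knurled clamp knob on the screw's axis: a round steel knob of 32 mm diameter and 22 mm height, this point at mid-height, 185 mm above the bench when the screw is fully up; it swings with the arm and sinks and turns with the screw. Below it is the bare screw of 16 mm diameter
- foot: brass pressure foot under the screw, 18 mm diameter, 10 mm high; origin at the centre of its lower face, 99 mm above the bench with the screw fully up. It is sprung in the screw: 5 N when it first gives, 2.5 N more for each mm, up to 6 mm, then solid
- plug: bystander: finished steel cylinder standing on the bench, 48 mm diameter, 50 mm high; origin under its centre
- bush1: bystander: small steel bush standing on the bench, 26 mm outside, 18 mm bore, 22 mm high; origin under its centre
- bush2: bystander: another such bush
- pin: bystander: turned stepped steel pin lying on the bench, 90 mm long along its x, 20 mm thick; origin under its centre
- blank1: steel disc blank, plain, 60 mm diameter, 8 mm thick, 0.17 kg; origin in the middle of the disc, its z axis through the faces, which are alike. Loose, flat on the bench; two to four blanks are present
- blank2: another such blank, or absent
- blank3: another such blank, or absent
- blank4: another such blank, or absent
Mind the look-alikes: they are no part of the job. What is shaped like the blank3 but blue, green or turquoise is not meant.

How it is judged:
On the way, in this order (a step that is already met when the one before it is completed fails the run):
1. the pack is complete on the rest: backing disc, all blanks, cap on top, centred and at rest (horizontal distance between each of backing, blank1, blank2, blank3, blank4, cap and rest below 0.006 m and (angle between backing's own z axis and vertical below 0.08 rad or angle between backing's own z axis and vertical above 3.06 rad) and z of backing in the frame of rest between 0.003 and 0.009 m and linear speed of each of backing, blank1, blank2, blank3, blank4, cap below 0.02 m/s and (angle between blank1's own z axis and vertical below 0.08 rad or angle between blank1's own z axis and vertical above 3.06 rad) and z of each of blank1, blank2, blank3, blank4 in the frame of rest above 0.013 m and (angle between blank2's own z axis and vertical below 0.08 rad or angle between blank2's own z axis and vertical above 3.06 rad) and (angle between blank3's own z axis and vertical below 0.08 rad or angle between blank3's own z axis and vertical above 3.06 rad) and (angle between blank4's own z axis and vertical below 0.08 rad or angle between blank4's own z axis and vertical above 3.06 rad) and (angle between cap's own z axis and vertical below 0.08 rad or angle between cap's own z axis and vertical above 3.06 rad) and (z of each of backing, blank1, blank2, blank3, blank4 in the frame of cap below -0.008 m or z of each of backing, blank1, blank2, blank3, blank4 in the frame of cap above 0.008 m) and contact force between the fingers and cap below 0.1 N), for 0.2 s.
2. the clamp arm is swung home over the pack (value of joint swing below 0.06 rad), for 0.2 s.
3. the foot bears on the cap (contact force between foot and cap above 8 N), for 0.2 s.
At the end, for the whole second after the job is handed in: The backing disc lies on the rest, all blanks on it, the cap on top, every disc flat (within 0.08 rad) and within 6 mm of the rest's centre, at rest; the arm is within 0.06 rad of home and the foot presses on the cap with more than 8 N (horizontal distance between each of backing, blank1, blank2, blank3, blank4, cap and rest below 0.006 m and (angle between backing's own z axis and vertical below 0.08 rad or angle between backing's own z axis and vertical above 3.06 rad) and z of backing in the frame of rest between 0.003 and 0.009 m and linear speed of each of backing, blank1, blank2, blank3, blank4, cap below 0.02 m/s and (angle between blank1's own z axis and vertical below 0.08 rad or angle between blank1's own z axis and vertical above 3.06 rad) and z of each of blank1, blank2, blank3, blank4 in the frame of rest above 0.013 m and (angle between blank2's own z axis and vertical below 0.08 rad or angle between blank2's own z axis and vertical above 3.06 rad) and (angle between blank3's own z axis and vertical below 0.08 rad or angle between blank3's own z axis and vertical above 3.06 rad) and (angle between blank4's own z axis and vertical below 0.08 rad or angle between blank4's own z axis and vertical above 3.06 rad) and (angle between cap's own z axis and vertical below 0.08 rad or angle between cap's own z axis and vertical above 3.06 rad) and (z of each of backing, blank1, blank2, blank3, blank4 in the frame of cap below -0.008 m or z of each of backing, blank1, blank2, blank3, blank4 in the frame of cap above 0.008 m) and value of joint swing below 0.06 rad and contact force between foot and cap above 8 N); the robot touches nothing.
It fails at once if the bystander plug is shoved more than 50 mm away or knocked over (distance of plug from where it was at the start of the episode above 0.05 m or angle between plug's own z axis and vertical above 0.7 rad).
It fails at once if the bystander bush1 is shoved more than 50 mm away or knocked over (distance of bush1 from where it was at the start of the episode above 0.05 m or angle between bush1's own z axis and vertical above 0.7 rad).
It fails at once if the bystander bush2 is shoved more than 50 mm away or knocked over (distance of bush2 from where it was at the start of the episode above 0.05 m or angle between bush2's own z axis and vertical above 0.7 rad).
It fails at once if the bystander pin is shoved more than 50 mm away or knocked over (distance of pin from where it was at the start of the episode above 0.05 m or angle between pin's own z axis and vertical above 0.7 rad).
Of blank1, blank2, blank3, blank4 only 2 to 4 are there at a start; the rules pass over those that are not, and their reading is None.
At some moment in a run one of cap may be knocked a few centimetres aside while the robot is not near it.
Once in a run the grip may slacken for a moment while it holds something.
It also fails if it takes over 210 s, if anything falls off the work surface, if the arm or the gripper's body presses on something with over 40 N, if the wrist force passes 120 N, or if a joint passes its speed limit or range.

## Robot

A 6-joint arm with a two-finger parallel gripper is mounted at the origin on the work surface. World frame = base frame: x ahead of the robot, y to its left, z up, the work surface at z = 0. Lengths are in m, angles in rad, forces in N, time in s.
With the tool pointing down it reaches from about 0.275 to 0.775 m from the base axis. Payload 14.6 kg.
Tool frame: the origin (TCP) lies midway between the tips of the shut fingers; the grasp point (between the pads) lies 19 mm behind it; z points along the fingers, y is the direction in which the jaws open and shut (so a half turn about z gives the same grasp; the last joint's range is limited). The gripper opens to 85 mm and grips with 20 to 120 N. Pads are 22 mm wide; open, the fingers measure 114 mm over their backs; the gripper's body (76 mm by 85 mm) begins 54 mm behind the grasp point. The pads swing forward as they close: fully open they stand 13 mm farther back than shut.
Start: joints at [-1.478, 0.263, -0.048, 1.259, 0, 1.415], TCP at [0.129, -0.509, 0.202] pointing down, gripper open.
Joint ranges: [-2.65, 2.65], [-0.89, 1.7], [-1.18, 1.37], [-2.13, 2.11], [-1.35, 1.29], [-3.14, 3.14]. Speed limits (rad/s): [1.89, 1.89, 2.57, 2.79, 3.14, 3.14].

## Interface

Orientations are given as a 3x3 rotation matrix whose columns are the frame's x, y, z axes.
In Python, from plant import bot gives the robot as it stands. The module is installed in compiled form; this text tells all that it offers.
- The arm moves only by the tool drive_tool, never from a script. Its argument "steps" is a list that holds one entry, the list of rows, each a list of 7 numbers: the gripper command: -1 is fully open, 1 is shut, values between are in proportion, then the shift along the tool's x, y, z in mm, then the turn, a rotation vector about the tool's x, y, z in degrees. In form: [[[fingers, x, y, z, ax, ay, az], ...]]. A call has 1 to 12 rows; each row shifts and turns the commanded pose from where the row before left it, along the tool's axes as they then stand; what a row does not reach is not made up. A row lasts 1/12 s, in which the tool goes at most 41.7 mm and 7.16 degrees, less where a joint would pass 70% of its speed; a pose out of reach is approached as far as the arm can. A call with a gripper value outside its range is refused whole. The fingers move at their own pace and stop on an object; the grip force is fixed at half the most. Time passes only in rows, so rows that do not move let the fingers close. It gives the time, the measured TCP pose, the force and the opening at its end, in the units of the state.
- bot.sense(): the state, without advancing time (a new reading comes with each control period).
- bot.capture(name): name is "scene" or "top"; returns the picture (400x640x3 uint8, red, green, blue); there is no depth.
- bot.calibration(name): a dict with "mtx" (3x3 intrinsics, pixels), "D" ([k1, k2, p1, p2, k3] as OpenCV has them; the pictures are not rectified), "pose" (4x4, takes a point from camera to world coordinates). Camera axes: x right, y down, z forward; pixel columns grow to the right and rows downward; lengths in m; the calibration is good to about 2 mm. A picture is of the moment at which its call begins. calibration takes no time and is no camera call.
- bot.sign_off(): hands the job in, once; it reports no verdict.
The state is a dict: "clock": time; "qpos": joint angles; "dq": joint speeds; "joint_efforts": joint torques, N m; "position": TCP position; "eef_rot": TCP orientation; "contact_force": force on the tool from outside, world axes, zero at the start; "wrist_torque": the same for the moment, N m; "width": finger opening in m.
Only numpy, scipy, OpenCV 4.12 (cv2) and the standard library are available. Lean on these libraries where they do the work, as an engineer would, in place of code of your own. Each camera call takes 0.05 s, during which the arm holds its last target.

## Working session

There is one attempt and no reset: what is moved stays moved. The work goes in short steps, Python scripts to look and compute and a tool call to move; the robot and the scene stay as the last step left them, time stands still between calls to the robot, and variables do not carry over. Pictures are saved under pics/ and viewed, and the job is handed in when it is done.

Besides the shell and the picture viewer there is one more tool, called after "Request:" by a JSON object that holds its "method" and its "body". drive_tool: Moves the arm, as the interface text tells. Its arguments: {"type":"object","properties":{"steps":{"type":"array"}},"required":["steps"]}

```bash
mkdir -p pics; python3 - <<'E'
from plant import bot
import cv2
s=bot.sense()
for k,v in s.items(): print(k,v)
for n in("scene","top"):
    im=bot.capture(n); cv2.imwrite(f"pics/{n}0.png",im[:,:,::-1]); c=bot.calibration(n); print(n,c)
E
```

```text
clock 0.0
qpos [-1.47828512e+00  2.63557757e-01 -4.89207110e-02  1.25940670e+00
 -3.09778796e-06  1.41550099e+00]
dq [-0.00064421  0.00033841 -0.00101244  0.00177203 -0.00063783 -0.00057492]
joint_efforts [-2.73335118e-04 -6.37625813e+01  3.84561646e+01  1.39842712e-02
 -4.47156356e-05  4.11611268e-06]
position [ 0.12873936 -0.50866181  0.20131301]
eef_rot [[ 9.69452767e-01  2.45278051e-01 -1.03670992e-04]
 [ 2.45278017e-01 -9.69452175e-01  1.08389957e-03]
 [ 1.65352705e-04 -1.07621765e-03 -9.99999407e-01]]
contact_force [-0.06560315  0.41919515  0.23110626]
wrist_torque [-0.06931891 -0.0187032  -0.00343319]
width 0.085491420962471
scene {'mtx': array([[381.49492193,   0.        , 313.83315537],
       [  0.        , 381.49492193, 198.48187666],
       [  0.        ,   0.        ,   1.        ]]), 'D': array([-0.06743732,  0.        ,  0.        ,  0.        ,  0.        ]), 'pose': array([[ 0.4378397 ,  0.54963051, -0.71147923,  1.31560937],
       [ 0.89904074, -0.27180843,  0.34328693, -0.37101412],
       [-0.00470508, -0.78995347, -0.61314875,  0.85580443],
       [ 0.        ,  0.        ,  0.        ,  1.        ]])}
top {'mtx': array([[417.60100761,   0.        , 323.29373833],
       [  0.        , 417.60100761, 193.49000255],
       [  0.        ,   0.        ,   1.        ]]), 'D': array([-0.06049643,  0.        ,  0.        ,  0.        ,  0.        ]), 'pose': array([[ 1.67283827e-02, -9.85853206e-01,  1.66774150e-01,
         2.88792314e-01],
       [-9.99860060e-01, -1.64700776e-02,  2.93188718e-03,
         4.88779595e-02],
       [-1.43627190e-04, -1.66799858e-01, -9.85990764e-01,
         1.20241397e+00],
       [ 0.00000000e+00,  0.00000000e+00,  0.00000000e+00,
         1.00000000e+00]])}
```

View pics/scene0.png

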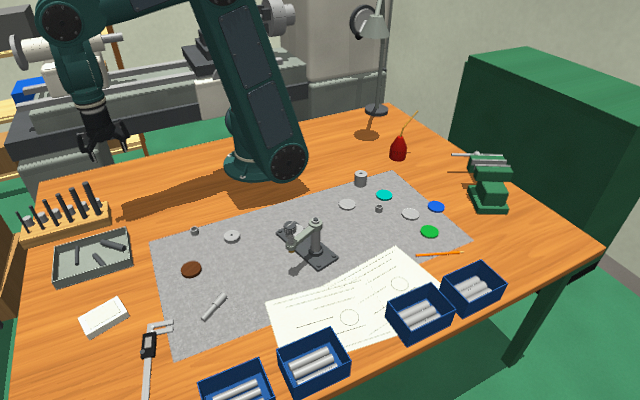

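View pics/top0.png

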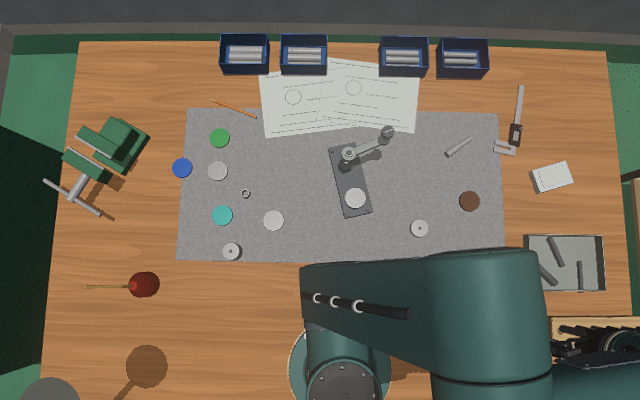

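```bash
cat > h.py <<'E'
from plant import bot
import cv2, numpy as np
C={n:bot.calibration(n) for n in("scene","top")}
def ray(n,px):
    c=C[n]; u=cv2.undistortPoints(np.array([[px]],float),c["mtx"],c["D"])[0,0]
    d=c["pose"][:3,:3]@np.array([u[0],u[1],1]); return c["pose"][:3,3],d/np.linalg.norm(d)
def onz(n,px,z):
    o,d=ray(n,px); return o+d*(z-o[2])/d[2]
def proj(n,p):
    c=C[n]; T=np.linalg.inv(c["pose"]); r=cv2.Rodrigues(T[:3,:3])[0]
    return cv2.projectPoints(np.array([p],float),r,T[:3,3],c["mtx"],c["D"])[0].reshape(-1)
def crop(n,im,x0,y0,x1,y1,f,name):
    cv2.imwrite(f"pics/{name}.png",cv2.resize(im[y0:y1,x0:x1,::-1],None,fx=f,fy=f,interpolation=cv2.INTER_CUBIC))
E
python3 - <<'E'
from h import *
t=cv2.imread("pics/top0.png")[:,:,::-1]; s=cv2.imread("pics/scene0.png")[:,:,::-1]
crop("t",t,160,90,530,270,2.16,"t_a"); crop("s",s,150,160,480,340,2.4,"s_a")
for nm,px,z in [("b1",(217,171),.008),("b2",(273,220),.008),("cap",(419,228),.016),("backing",(469,201),.012),("rest",(355,198),.03),("hub",(348,153),.146),("knob",(388,131),.196)]:
    print(nm,onz("top",px,z).round(4))
E
```

```text
b1 [0.5526 0.366  0.008 ]
b2 [0.4112 0.1956 0.008 ]
cap [ 0.3942 -0.2222  0.016 ]
backing [ 0.4751 -0.371   0.012 ]
rest [ 0.4756 -0.038   0.03  ]
hub [ 0.5757 -0.0107  0.146 ]
knob [ 0.6211 -0.1082  0.196 ]
```

View pics/t_a.png

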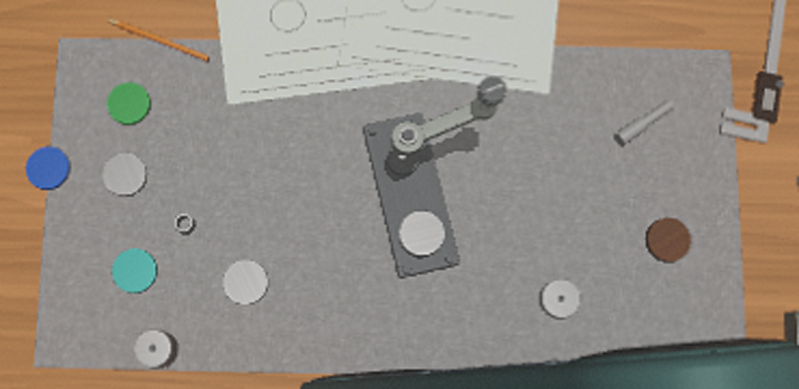

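View pics/s_a.png

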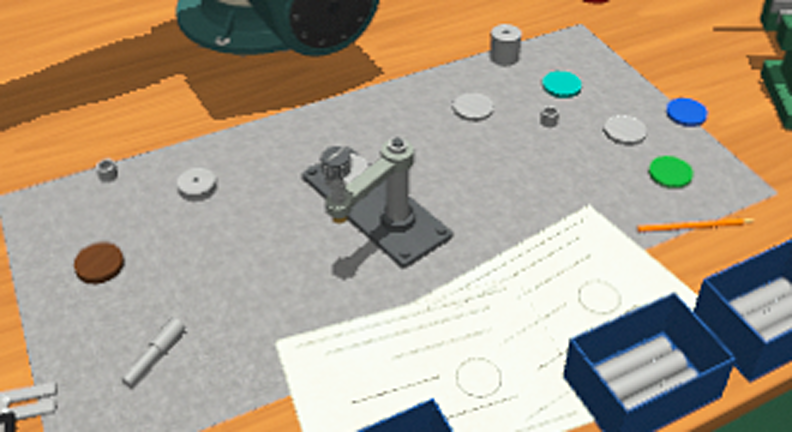

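```bash
cat >> h.py <<'E'
def disc(n,im,px,z,R,kind="steel",dbg=None):
    "centre of a disc's top face near px: mask, contour rays cast onto plane z, circle fit by minEnclosing/ellipse"
    x,y=map(int,px); r=34
    x0,y0=max(x-r,0),max(y-r,0)
    sub=im[y0:y+r,x0:x+r]; f=6
    big=cv2.resize(sub,None,fx=f,fy=f,interpolation=cv2.INTER_CUBIC)
    hsv=cv2.cvtColor(big,cv2.COLOR_RGB2HSV)
    if kind=="steel": m=((hsv[:,:,2]>165)&(hsv[:,:,1]<40))
    else: m=((hsv[:,:,1]>90)&(hsv[:,:,2]<130))
    m=m.astype(np.uint8)*255
    m=cv2.morphologyEx(m,cv2.MORPH_OPEN,np.ones((9,9),np.uint8))
    cs,_=cv2.findContours(m,cv2.RETR_EXTERNAL,cv2.CHAIN_APPROX_NONE)
    c=min(cs,key=lambda c:-cv2.contourArea(c))
    if dbg: cv2.imwrite(f"pics/{dbg}.png",np.hstack([big[:,:,::-1],cv2.cvtColor(m,cv2.COLOR_GRAY2BGR)]))
    c=cv2.convexHull(c)[:,0].astype(float)
    P=np.array([onz(n,((q[0]+.5)/f-.5+x0,(q[1]+.5)/f-.5+y0),z)[:2] for q in c])
    (cx,cy),(a,b),ang=cv2.fitEllipse((P*1000).astype(np.float32))
    return np.array([cx,cy])/1000,a,b
E
python3 - <<'E'
from h import *
t=cv2.imread("pics/top0.png")[:,:,::-1]; s=cv2.imread("pics/scene0.png")[:,:,::-1]
for p in [(217,171),(273,220),(419,228),(355,198),(469,201),(231,251)]: print(p, cv2.cvtColor(t,cv2.COLOR_RGB2HSV)[p[1],p[0]+5])
for p in [(347,204),(410,213),(232,236),(191,268)]: print(p, cv2.cvtColor(s,cv2.COLOR_RGB2HSV)[p[1],p[0]+5])
for nm,px,z,R,k in [("b1",(217,171),.008,.03,"steel"),("b2",(273,220),.008,.03,"steel"),("cap",(419,228),.016,.026,"steel"),("backing",(469,201),.012,.03,"br"),("rest",(355,198),.03,.03,"steel"),("plug",(231,251),.05,.024,"steel")]:
    try: print(nm,disc("top",t,px,z,R,k,"d_"+nm))
    except Exception as e: print(nm,e)
for nm,px,z,R,k in [("b1",(410,213),.008,.03,"steel"),("b2",(347,204),.008,.03,"steel"),("cap",(232,236),.016,.026,"steel"),("backing",(191,268),.012,.03,"br")]:
    try: print(nm,disc("scene",s,px,z,R,k,"ds_"+nm))
    except Exception as e: print(nm,e)
E
```

```text
(217, 171) [ 15   6 170]
(273, 220) [ 20   4 184]
(419, 228) [ 20   4 180]
(355, 198) [ 15   3 185]
(469, 201) [ 11 105 107]
(231, 251) [  8   5 186]
(347, 204) [ 30   4 200]
(410, 213) [ 40   4 199]
(232, 236) [ 30   4 207]
(191, 268) [ 12 166 118]
b1 (array([0.55508148, 0.36594958]), 56.92594909667969, 57.62874984741211)
b2 (array([0.41087564, 0.1956367 ]), 58.44984436035156, 59.465354919433594)
cap (array([ 0.3952146 , -0.22325795]), 48.26051330566406, 48.41169738769531)
backing (array([ 0.47676691, -0.37132373]), 57.74366760253906, 58.51205825805664)
rest (array([ 0.47730994, -0.03784585]), 57.64399719238281, 58.24459457397461)
plug (array([0.32001566, 0.3052388 ]), 45.01393508911133, 45.103206634521484)
b1 (array([0.54002429, 0.32408041]), 298.1895446777344, 453.9649658203125)
b2 (array([0.4165838 , 0.22180585]), 315.2596435546875, 452.62359619140625)
cap (array([ 0.44019055, -0.15039325]), 288.083740234375, 441.2984619140625)
backing (array([ 0.48050821, -0.37143472]), 58.62147521972656, 65.88194274902344)
```

```bash
cat > sedit.py <<'E'
s=open('h.py').read()
s=s.replace('''m=((hsv[:,:,2]>165)&(hsv[:,:,1]<40))''','''m=((hsv[:,:,2]>TH[n])&(hsv[:,:,1]<40))''').replace("def ray","TH={'top':155,'scene':175}\ndef ray",1)
open('h.py','w').write(s)
E
python3 sedit.py
python3 - <<'E'
from h import *
t=cv2.imread("pics/top0.png")[:,:,::-1]; s=cv2.imread("pics/scene0.png")[:,:,::-1]
print(t[171,195:240].max(1)); print(t[228,395:445].max(1)); print(s[204,320:375].max(1)); print(s[225:255,228].max(1))
for th in (145,155):
  TH['top']=th
  for nm,px,z,R,k in [("b1",(217,171),.008,.03,"steel"),("b2",(273,220),.008,.03,"steel"),("cap",(419,228),.016,.026,"steel"),("rest",(355,198),.03,.03,"steel")]:
    print(nm,disc("top",t,px,z,R,k,"d_"+nm))
for th in (185,192):
  TH['scene']=th
  for nm,px,z,R,k in [("b1",(410,213),.008,.03,"steel"),("b2",(347,204),.008,.03,"steel"),("cap",(232,236),.016,.026,"steel")]:
    try: print(nm,disc("scene",s,px,z,R,k,"ds_"+nm))
    except Exception as e: print(nm,e)
E
```

```text
[148 148 145 144 143 143 143 143 142 142 145 143 158 170 170 167 166 166
 168 170 171 170 169 170 173 171 171 170 170 176 178 177 106 143 146 141
 142 143 147 145 143 146 147 143 143]
[149 148 147 151 148 147 148 146 146 143 140 139 143 146 120  76 158 189
 182 184 185 182 186 150  94 103 161 180 179 180 177 176 180 144 135 147
 149 149 144 146 147 146 148 146 141 140 147 141 139 143]
[175 176 177 178 180 178 177 176 176 175 176 177 176 176 175 177 179 180
 135 185 207 203 200 199 198 200 202 201 198 198 198 199 200 202 203 165
 176 181 181 181 177 175 176 178 178 181 180 180 180 176 180 184 184 180
 183]
[173 171 175 179 180 187 204 203 202 206 205 204 204 204 202 178  87  83
 111 183 183 179 178 172 170 176 179 182 183 185]
b1 (array([0.56253796, 0.36816382]), 59.997169494628906, 79.55564880371094)
b2 (array([0.41417004, 0.20005679]), 66.63338470458984, 89.85494995117188)
cap (array([ 0.39751987, -0.22637238]), 51.16950607299805, 58.15779113769531)
rest (array([ 0.4775423 , -0.03782736]), 58.64883804321289, 59.82875442504883)
b1 (array([0.55561902, 0.36638931]), 58.19932556152344, 59.71343994140625)
b2 (array([0.41117548, 0.19600497]), 60.05360794067383, 60.85640335083008)
cap (array([ 0.3953519 , -0.22384755]), 49.1986083984375, 50.58597183227539)
rest (array([ 0.47741772, -0.03786821]), 58.25072479248047, 58.989830017089844)
b1 (array([0.55136133, 0.36866644]), 59.19401550292969, 60.13634490966797)
b2 (array([0.40768234, 0.1986805 ]), 58.37591552734375, 60.141353607177734)
cap (array([ 0.39248111, -0.22207341]), 49.88126754760742, 51.351295471191406)
b1 (array([0.55181152, 0.36811127]), 57.93840026855469, 58.58454895019531)
b2 (array([0.408362  , 0.19783791]), 56.57636260986328, 57.454193115234375)
cap (array([ 0.39313147, -0.22234969]), 48.4317512512207, 48.8945426940918)
```

```bash
cat >> h.py <<'E'
def go(x,y,z,ang=None):
    "tool-frame shift (mm) and turn (deg) from measured pose to target; ang = world heading of tool x, deg"
    s=bot.sense(); R=s["eef_rot"]; d=(np.array([x,y,z])-s["position"])*1000
    a=np.degrees(np.arctan2(R[1,0],R[0,0]))
    print("pos",s["position"].round(4),"heading",a.round(2),"q",s["qpos"].round(3),"w",round(s["width"],4),"F",s["contact_force"].round(1),"t",s["clock"])
    print("shift",(R.T@d).round(1), "turn az" , None if ang is None else round((a-ang+180)%360-180,2))
    tilt=np.degrees(np.arccos(-R[2,2])); print("tilt",tilt.round(2))
E
python3 -c "
from h import *
go(.475,-.370,.12)"
```

```text
pos [ 0.1287 -0.5087  0.2014] heading 14.2 q [-1.478  0.263 -0.049  1.259  0.     1.416] w 0.0852 F [-0.6  0.2 -0.2] t 0.1
shift [369.7 -49.4  81.5] turn az None
tilt 0.05
```

Request:
{"method": "drive_tool", "body": {"steps": [[[-1,40,-5.5,0,0,0,0],[-1,40,-5.5,0,0,0,0],[-1,40,-5.5,0,0,0,0],[-1,40,-5.5,0,0,0,0],[-1,40,-5.5,0,0,0,0],[-1,40,-5.5,0,0,0,0],[-1,40,-5.5,0,0,0,0],[-1,40,-5.5,0,0,0,0],[-1,40,-5.5,0,0,0,0],[-1,9,0,30,0,0,0],[-1,0,0,30,0,0,0],[-1,0,0,20,0,0,0]]]}}

```text
clock: 1.1
position: [0.4747, -0.3691, 0.1189]
eef_rot: [[0.969, 0.247, -0.002], [0.247, -0.969, 0.002], [-0.001, -0.002, -1.0]]
contact_force: [-0.8, -0.2, -1.1]
width: 0.0851
```

```bash
python3 - <<'E'
from h import *
t=bot.capture("top"); s=bot.capture("scene")
cv2.imwrite("pics/t1.png",t[:,:,::-1]); crop("s",s,130,130,380,330,3.2,"s1")
TH['top']=155
print("rest",disc("top",t,(355,198),.03,.03))
E
```

```text
rest (array([0.54759131, 0.042605  ]), 18.5850772857666, 22.849327087402344)
```

View pics/t1.png

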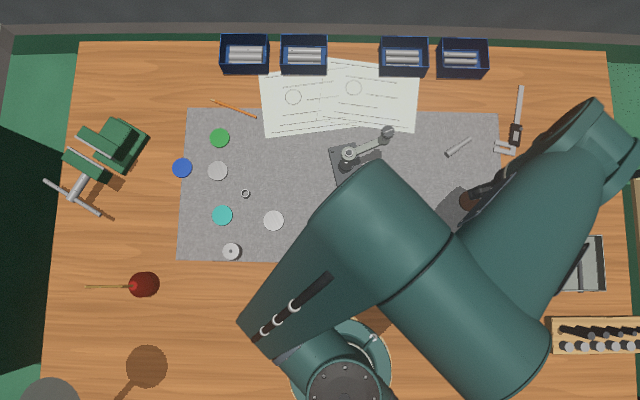

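View pics/s1.png

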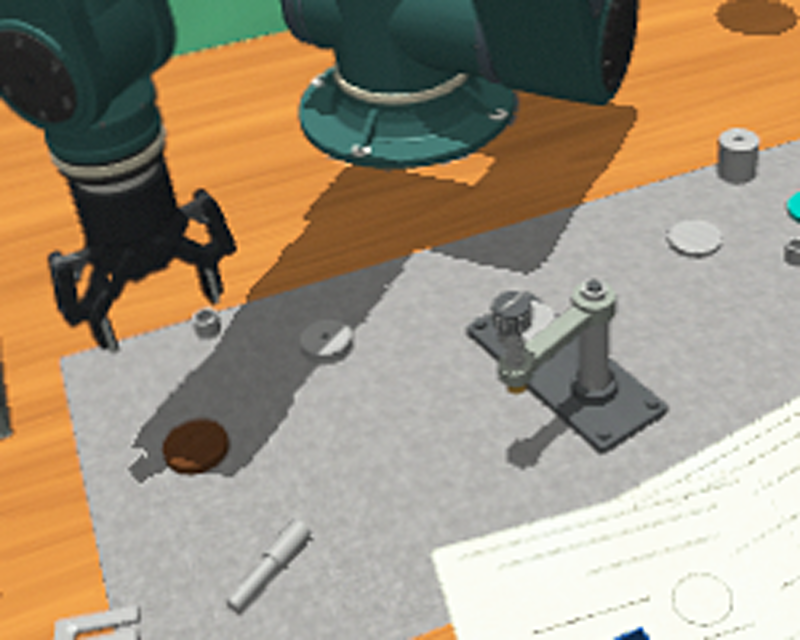

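Request:
{"method": "drive_tool", "body": {"steps": [[[-1,0,1,30,0,0,0],[-1,0,0,30,0,0,0],[-1,0,0,30,0,0,0],[-1,0,0,20,0,0,0],[-1,0,0,9,0,0,0],[-1,0,0,0,0,0,0],[1,0,0,0,0,0,0],[1,0,0,0,0,0,0],[1,0,0,0,0,0,0],[1,0,0,0,0,0,0],[1,0,0,0,0,0,0],[1,0,0,0,0,0,0]]]}}

```text
clock: 2.2
position: [0.4747, -0.3716, 0.0032]
eef_rot: [[0.969, 0.245, 0.0], [0.245, -0.969, -0.0], [0.0, 0.0, -1.0]]
contact_force: [-0.2, 0.4, 0.2]
width: 0.0121
```

```bash
python3 - <<'E'
from h import *
go(.475,-.37,.12)
s=bot.capture("scene"); crop("s",s,140,200,260,320,6,"s2")
E
```

```text
pos [ 0.4747 -0.3716  0.0032] heading 14.2 q [-0.799  0.516 -0.21   0.843  0.     2.095] w 0.0121 F [-0.2  0.4  0.2] t 2.2
shift [   0.7   -1.4 -116.8] turn az None
tilt 0.03
```

View pics/s2.png

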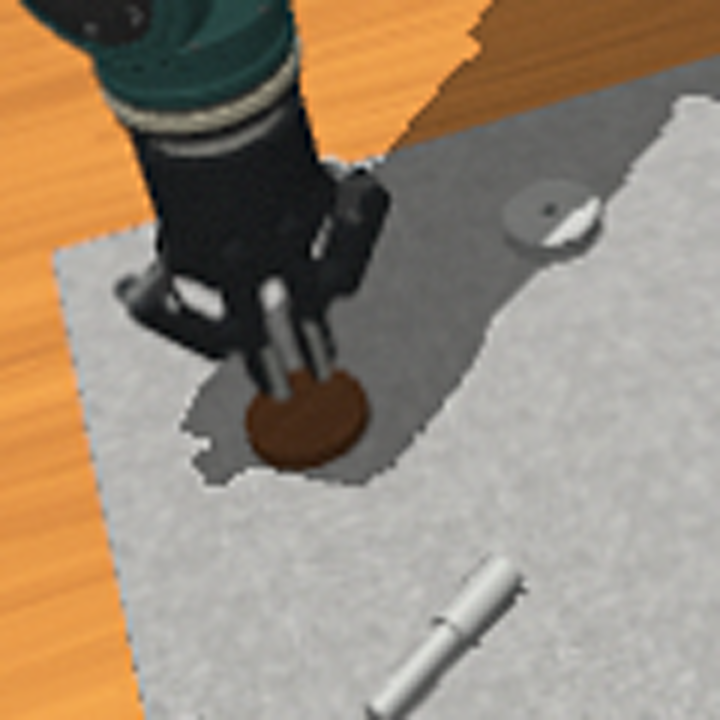

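Request:
{"method": "drive_tool", "body": {"steps": [[[-1,0,0,0,0,0,0],[-1,0,0,0,0,0,0],[-1,0,0,0,0,0,0],[-1,0,0,0,0,0,0],[-1,0,0,0,0,0,0],[-1,0,0,0,0,0,0]]]}}

```text
clock: 2.75
position: [0.4746, -0.3714, 0.0028]
eef_rot: [[0.969, 0.245, -0.0], [0.245, -0.969, 0.0], [-0.0, -0.0, -1.0]]
contact_force: [0.1, -0.2, -0.1]
width: 0.0768
```

```bash
python3 - <<'E'
from h import *
go(.475,-.37,.12)
s=bot.capture("scene"); crop("s",s,140,200,260,320,6,"s3")
for z in(0,.006,.012): print(proj("scene",[.4747,-.3716,z]))
o=proj("scene",[.4747,-.3716,.012]); print((o-[140,200])*6)
E
```

```text
pos [ 0.4746 -0.3714  0.0028] heading 14.2 q [-0.799  0.517 -0.211  0.843  0.     2.095] w 0.0768 F [ 0.1 -0.2 -0.1] t 2.75
shift [   0.8   -1.3 -117.2] turn az None
tilt 0.01
[191.11189046 270.50115365]
[190.69348361 269.140805  ]
[190.27252145 267.77122565]
[301.63512869 406.62735389]
```

View pics/s3.png

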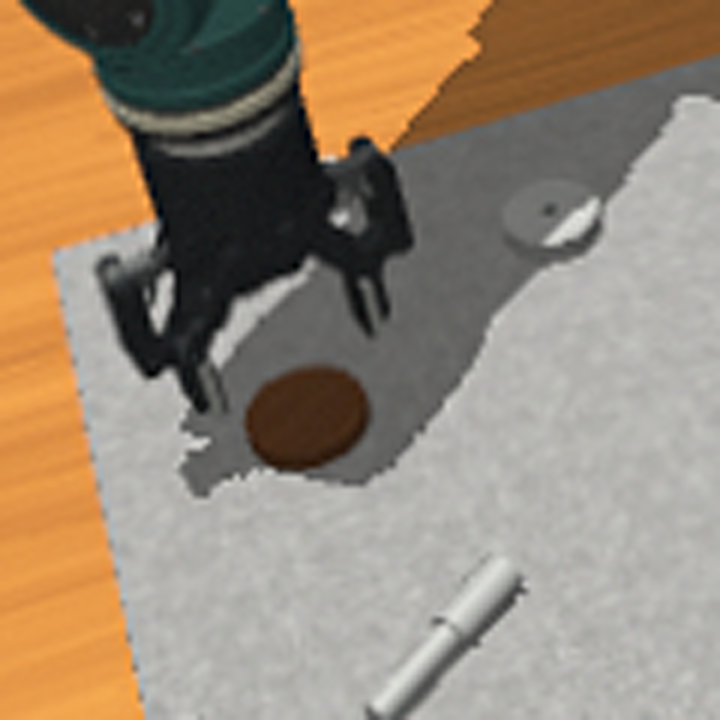

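Request:
{"method": "drive_tool", "body": {"steps": [[[-1,0,0,5,0,0,0],[-1,0,0,5,0,0,0],[-1,0,0,0,0,0,0]]]}}

```text
clock: 3.05
position: [0.4741, -0.3709, -0.0085]
eef_rot: [[0.969, 0.245, -0.001], [0.245, -0.969, 0.001], [-0.001, -0.001, -1.0]]
contact_force: [-0.7, -0.3, 0.1]
width: 0.0852
```

```bash
python3 - <<'E'
from h import *
go(.475,-.37,.12)
s=bot.capture("scene"); crop("s",s,140,200,260,320,6,"s4")
E
```

```text
pos [ 0.4741 -0.3709 -0.0085] heading 14.2 q [-0.799  0.528 -0.226  0.819  0.     2.095] w 0.0852 F [-0.7 -0.3  0.1] t 3.05
shift [   1.    -0.9 -128.5] turn az None
tilt 0.09
```

View pics/s4.png

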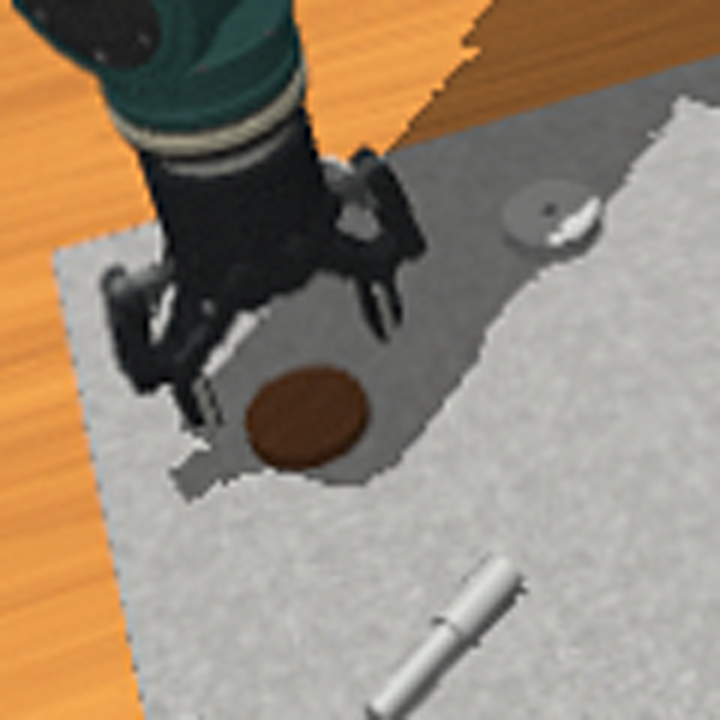

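```bash
python3 - <<'E'
from h import *
s=bot.sense(); p=s["position"]; R=s["eef_rot"]
im=bot.capture("scene")
for back in (0,.013,.019,.032,.086):
  for sg in(-1,1):
    q=p+R@np.array([0,sg*.0425,-back]); print(back,sg,q.round(3),((proj("scene",q)-[140,200])*6).round(0))
E
```

```text
0 -1 [ 0.464 -0.33  -0.008] [387. 392.]
0 1 [ 0.485 -0.412 -0.008] [232. 475.]
0.013 -1 [ 0.464 -0.33   0.005] [383. 374.]
0.013 1 [ 0.485 -0.412  0.005] [226. 457.]
0.019 -1 [ 0.464 -0.33   0.011] [380. 366.]
0.019 1 [ 0.485 -0.412  0.011] [223. 449.]
0.032 -1 [ 0.464 -0.33   0.024] [375. 348.]
0.032 1 [ 0.485 -0.412  0.024] [217. 431.]
0.086 -1 [ 0.464 -0.33   0.078] [355. 271.]
0.086 1 [ 0.485 -0.412  0.078] [190. 354.]
```

```bash
python3 - <<'E'
from h import *
im=bot.capture("scene")
c=im[235:290,165:215].astype(float); c=np.clip(c*1.8,0,255).astype(np.uint8)
cv2.imwrite("pics/s5.png",cv2.resize(c[:,:,::-1],None,fx=12,fy=10,interpolation=cv2.INTER_NEAREST))
E
```

```text
(no output)
```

View pics/s5.png

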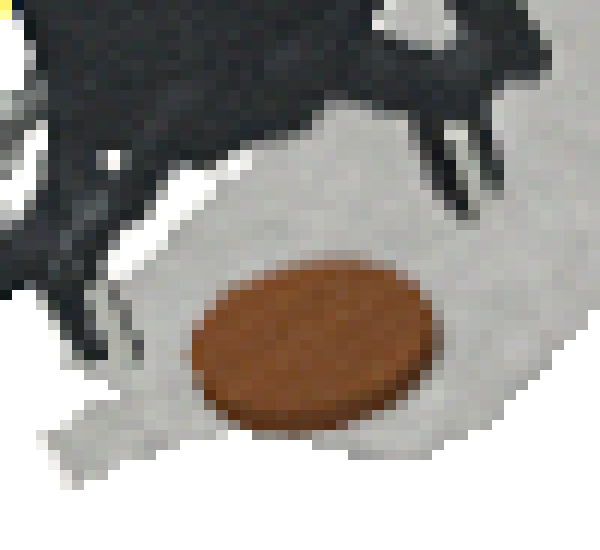

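Request:
{"method": "drive_tool", "body": {"steps": [[[-1,0,0,5,0,0,0],[-1,0,0,5,0,0,0],[-1,0,0,0,0,0,0]]]}}

```text
clock: 3.45
position: [0.4742, -0.371, -0.0183]
eef_rot: [[0.969, 0.245, -0.001], [0.245, -0.969, 0.001], [-0.001, -0.001, -1.0]]
contact_force: [-0.4, 0.7, -1.3]
width: 0.0852
```

```bash
cat > look.py <<'E'
import sys
from h import *
# look.py cam x0 y0 x1 y1 f name [gain]
a=sys.argv
im=bot.capture(a[1]); x0,y0,x1,y1=map(int,a[2:6]); f=float(a[6]); g=float(a[8]) if len(a)>8 else 1
cv2.imwrite(f"pics/{a[7]}_full.png",im[:,:,::-1])
im=np.clip(im.astype(float)*g,0,255).astype(np.uint8); crop(a[1],im,x0,y0,x1,y1,f,a[7])
go(0,0,0)
E
python3 look.py scene 160 230 220 290 10 s6 1.7
```

```text
pos [ 0.4743 -0.3711 -0.0179] heading 14.2 q [-0.799  0.538 -0.238  0.796 -0.     2.095] w 0.0852 F [0.8 0.6 0.1] t 3.5
shift [-368.8 -476.2  -17.3] turn az None
tilt 0.06
```

View pics/s6.png

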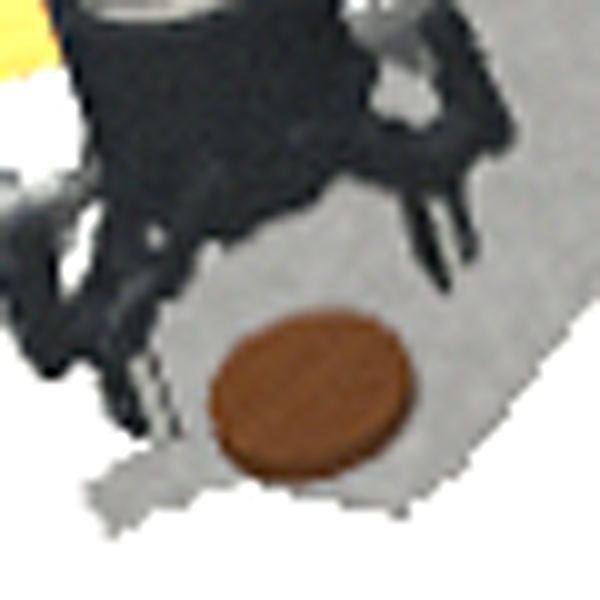

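Request:
{"method": "drive_tool", "body": {"steps": [[[-1,0,0,4,0,0,0],[-1,0,0,3,0,0,0],[-1,0,0,0,0,0,0]]]}}

```text
clock: 3.75
position: [0.4744, -0.3712, -0.0249]
eef_rot: [[0.969, 0.245, -0.001], [0.245, -0.969, 0.001], [-0.0, -0.001, -1.0]]
contact_force: [-0.3, 0.4, -0.2]
width: 0.0853
```

```bash

python3 look.py scene 160 230 220 290 10 s7 1.7
```

```text
pos [ 0.4744 -0.3713 -0.0246] heading 14.2 q [-0.799  0.545 -0.247  0.78   0.     2.095] w 0.0855 F [-0.3  0.5  0.1] t 3.8
shift [-368.9 -476.3  -24.2] turn az None
tilt 0.04
```

View pics/s7.png

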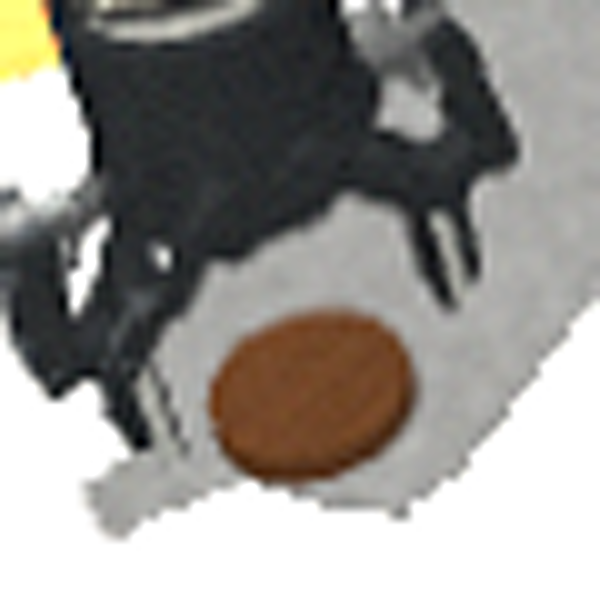

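Request:
{"method": "drive_tool", "body": {"steps": [[[1,0,0,0,0,0,0],[1,0,0,0,0,0,0],[1,0,0,0,0,0,0],[1,0,0,0,0,0,0],[1,0,0,0,0,0,0]]]}}

```text
clock: 4.22
position: [0.4747, -0.3716, -0.0231]
eef_rot: [[0.969, 0.245, 0.001], [0.245, -0.969, -0.001], [0.0, 0.001, -1.0]]
contact_force: [-3.4, 3.8, 15.7]
width: 0.0553
```

```bash

python3 look.py scene 160 230 220 290 10 s8 1.7
```

```text
pos [ 0.4747 -0.3716 -0.0231] heading 14.2 q [-0.799  0.543 -0.246  0.782 -0.     2.095] w 0.055 F [-2.9  2.6 15.4] t 4.2667
shift [-369.1 -476.7  -23.7] turn az None
tilt 0.06
```

View pics/s8.png

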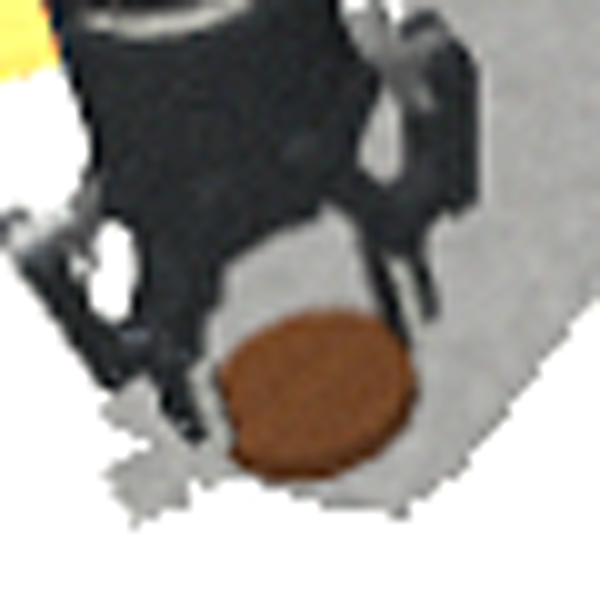

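Request:
{"method": "drive_tool", "body": {"steps": [[[-1,0,0,0,0,0,0],[-1,0,0,0,0,0,0],[-1,0,0,0,0,0,0],[-1,0,0,3,0,0,0],[-1,0,0,3,0,0,0],[-1,0,0,0,0,0,0],[0.2,0,0,0,0,0,0],[0.2,0,0,0,0,0,0],[0.2,0,0,0,0,0,0],[0.2,0,0,0,0,0,0],[0.2,0,0,0,0,0,0]]]}}

```text
clock: 5.18
position: [0.4746, -0.3715, -0.0296]
eef_rot: [[0.969, 0.245, 0.0], [0.245, -0.969, -0.0], [0.0, 0.0, -1.0]]
contact_force: [-2.6, 1.8, 10.2]
width: 0.0573
```

```bash

python3 look.py scene 160 230 220 290 10 s9 1.7
```

```text
pos [ 0.4746 -0.3715 -0.0296] heading 14.2 q [-0.799  0.55  -0.253  0.767 -0.     2.095] w 0.057 F [-2.8  2.4  9.4] t 5.2333
shift [-369.  -476.5  -29.8] turn az None
tilt 0.03
```

View pics/s9.png

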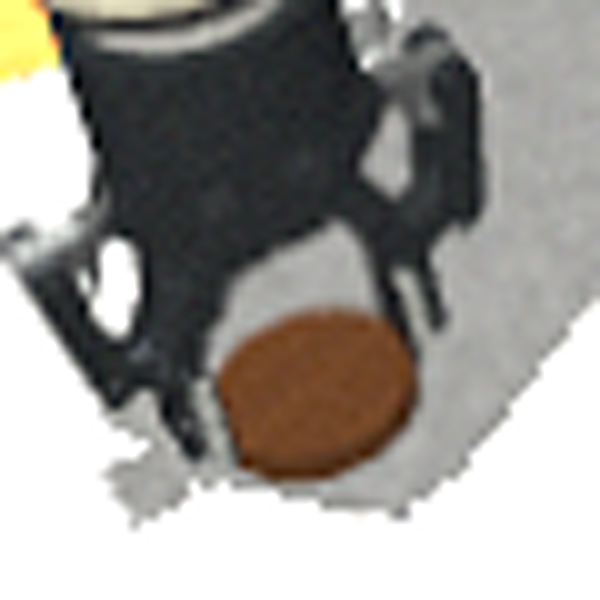

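Request:
{"method": "drive_tool", "body": {"steps": [[[1,0,0,0,0,0,0],[1,0,0,0,0,0,0],[1,0,0,-5,0,0,0],[1,0,0,-15,0,0,0],[1,0,0,-20,0,0,0],[1,0,0,0,0,0,0]]]}}

```text
clock: 5.73
position: [0.4759, -0.3727, 0.0131]
eef_rot: [[0.969, 0.245, 0.003], [0.245, -0.969, -0.003], [0.002, 0.004, -1.0]]
contact_force: [0.9, -0.3, 0.7]
width: 0.0568
```

```bash

python3 look.py scene 160 220 220 290 10 s10 1.7
```

```text
pos [ 0.4755 -0.3724  0.0116] heading 14.2 q [-0.799  0.508 -0.199  0.86   0.     2.095] w 0.0568 F [-0.2  0.5 -1.3] t 5.7833
shift [-369.7 -477.6    9.7] turn az None
tilt 0.18
```

View pics/s10.png

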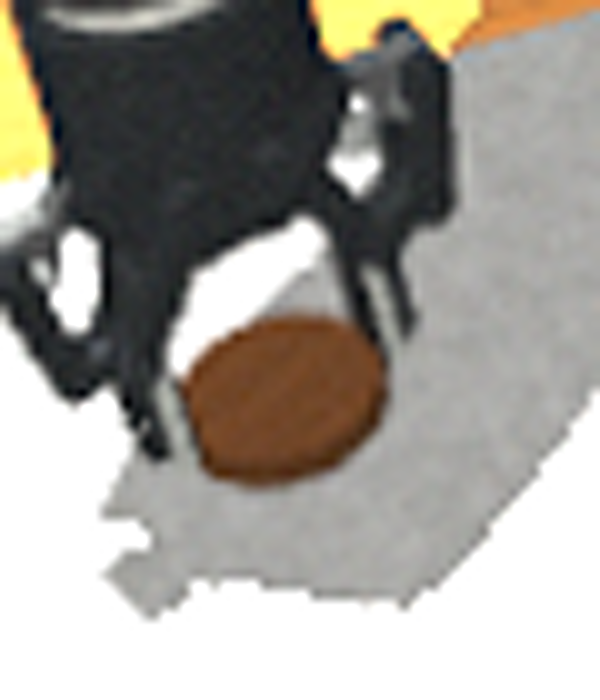

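```bash
python3 -c "
from h import *
go(.4752,-.037,.05,14.5)
import numpy as np
print(np.degrees(np.arctan2(-.0107+.0379,.5757-.4774)))"
```

```text
pos [ 0.4755 -0.3724  0.0116] heading 14.2 q [-0.799  0.508 -0.199  0.86   0.     2.095] w 0.0568 F [-0.2  0.5 -1.3] t 5.7833
shift [  82.  -325.1  -39.2] turn az -0.3
tilt 0.18
15.466977615315749
```

Request:
{"method": "drive_tool", "body": {"steps": [[[1,0,0,-20,0,0,0],[1,2,-7,-20,0,0,0],[1,8,-31,0,0,0,0],[1,8,-32,0,0,0,0],[1,8,-32,0,0,0,0],[1,8,-32,0,0,0,0],[1,8,-32,0,0,0,0],[1,8,-32,0,0,0,0],[1,8,-32,0,0,0,0],[1,8,-32,0,0,0,0],[1,8,-32,0,0,0,0],[1,8,-31,0,0,0,0]]]}}

```text
clock: 6.78
position: [0.4738, -0.0346, 0.0494]
eef_rot: [[0.969, 0.245, -0.0], [0.245, -0.969, 0.0], [-0.0, -0.0, -1.0]]
contact_force: [0.4, 0.0, -0.6]
width: 0.057
```

```bash
python3 look.py scene 240 150 340 270 6 s11 1.3
```

```text
pos [ 0.473  -0.0303  0.0493] heading 14.32 q [-2.370e-01  2.830e-01 -4.660e-01  8.240e-01  2.000e-03  2.654e+00] w 0.057 F [-2.7  3.  -0.2] t 6.8333
shift [-450.8 -146.2   50. ] turn az None
tilt 0.15
```

View pics/s11.png

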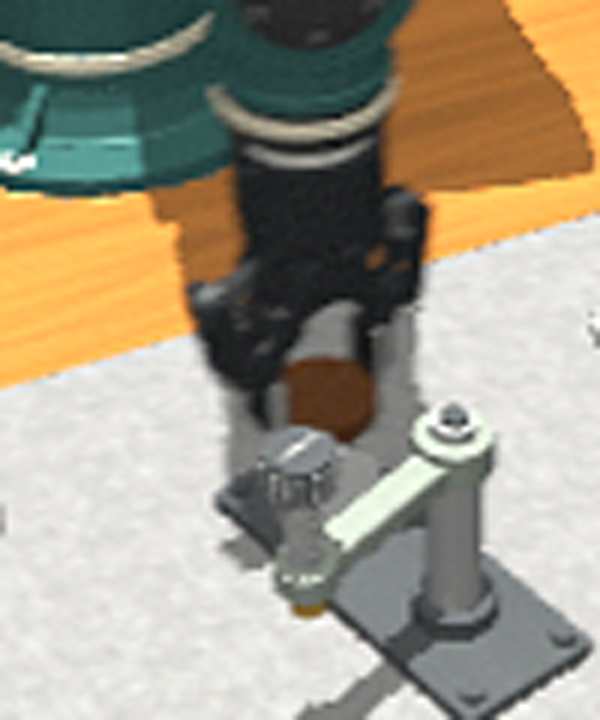

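Request:
{"method": "drive_tool", "body": {"steps": [[[1,0,0,0,0,0,0],[1,0,0,0,0,0,0],[1,0,0,0,0,0,0]]]}}

```text
clock: 7.08
position: [0.4744, -0.0369, 0.0496]
eef_rot: [[0.97, 0.245, -0.0], [0.245, -0.97, -0.0], [-0.0, 0.0, -1.0]]
contact_force: [-0.4, -0.4, -0.2]
width: 0.0571
```

```bash
python3 -c "
from h import *
go(.4752,-.037,.02,14.5)
im=bot.capture('scene')
cv2.imwrite('pics/s12.png',cv2.resize(im[190:245,270:325,::-1],None,fx=10,fy=10,interpolation=cv2.INTER_CUBIC))
h=cv2.cvtColor(im,cv2.COLOR_RGB2HSV); m=((h[:,:,1]>110)&(h[:,:,0]<15)&(h[:,:,2]<140)); ys,xs=np.nonzero(m[200:240,270:325]); print(xs.mean()+270,ys.mean()+200,xs.min()+270,xs.max()+270,ys.min()+200,ys.max()+200)
s=bot.sense()['position']
for z in (.03,.042): print(proj('scene',[s[0],s[1],s[2]+z]))
"
```

```text
pos [ 0.4744 -0.0369  0.0496] heading 14.17 q [-0.249  0.284 -0.462  0.824 -0.     2.645] w 0.0571 F [-0.4 -0.4 -0.2] t 7.0833
shift [ 0.7  0.3 29.6] turn az -0.33
tilt 0.01
294.51785714285717 215.14880952380952 271 302 200 223
[293.1650506  217.74974863]
[293.01719038 214.81131119]
```

View pics/s12.png

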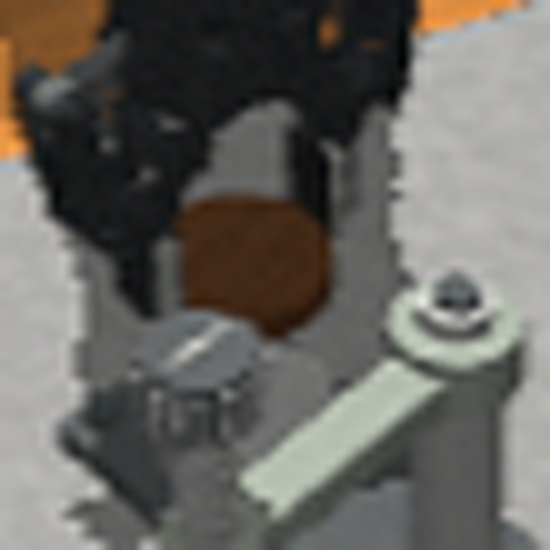

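Request:
{"method": "drive_tool", "body": {"steps": [[[1,1,0,15,0,0,0],[1,0,0,15,0,0,0],[1,0,0,10,0,0,0],[1,0,0,5,0,0,0],[1,0,0,0,0,0,0],[1,0,0,0,0,0,0]]]}}

```text
clock: 7.63
position: [0.4754, -0.0366, 0.0049]
eef_rot: [[0.97, 0.244, -0.0], [0.244, -0.97, 0.0], [-0.0, -0.0, -1.0]]
contact_force: [0.1, 0.5, 0.1]
width: 0.0572
```

Request:
{"method": "drive_tool", "body": {"steps": [[[1,0,0,1,0,0,0],[1,0,0,1,0,0,0],[1,0,0,0,0,0,0]]]}}

```text
clock: 7.88
position: [0.4756, -0.0361, 0.003]
eef_rot: [[0.969, 0.245, 0.001], [0.245, -0.969, -0.0], [0.001, 0.0, -1.0]]
contact_force: [-0.5, -0.9, -0.9]
width: 0.057
```

Lower until contact, then release.

Request:
{"method": "drive_tool", "body": {"steps": [[[1,0,0,1,0,0,0],[1,0,0,0.7,0,0,0],[1,0,0,0,0,0,0]]]}}

```text
clock: 8.13
position: [0.4753, -0.036, 0.001]
eef_rot: [[0.969, 0.245, -0.0], [0.245, -0.969, 0.0], [-0.0, -0.0, -1.0]]
contact_force: [0.1, 1.1, 0.2]
width: 0.0573
```

```bash
python3 look.py scene 270 190 325 245 10 s13 1.5
```

```text
pos [ 0.4753 -0.036   0.0011] heading 14.2 q [-0.247  0.341 -0.537  0.693  0.     2.647] w 0.0573 F [-0.4 -0.1 -0.4] t 8.1833
shift [-452.  -151.5    1.1] turn az None
tilt 0.0
```

View pics/s13.png

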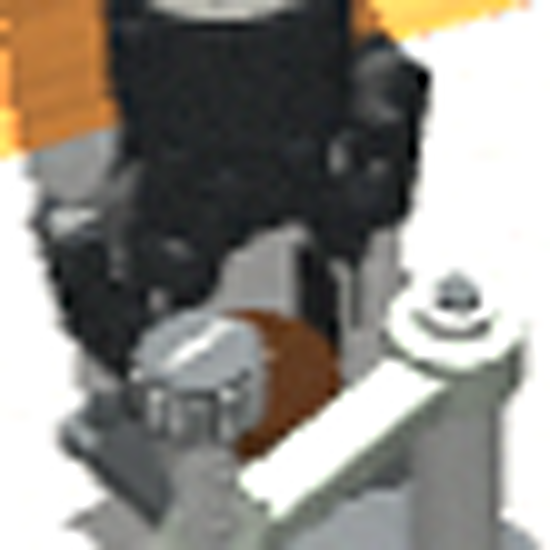

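Request:
{"method": "drive_tool", "body": {"steps": [[[1,0,1,0.5,0,0,0],[1,0,0,0.3,0,0,0],[1,0,0,0,0,0,0],[-1,0,0,0,0,0,0],[-1,0,0,0,0,0,0],[-1,0,0,0,0,0,0],[-1,0,0,0,0,0,0],[-1,0,0,-10,0,0,0],[-1,0,0,-25,0,0,0],[-1,0,0,-25,0,0,0],[-1,0,0,-25,0,0,0],[-1,0,0,-25,0,0,0]]]}}

```text
clock: 9.18
position: [0.4754, -0.0369, 0.1115]
eef_rot: [[0.969, 0.245, -0.0], [0.245, -0.969, 0.0], [-0.0, -0.0, -1.0]]
contact_force: [0.6, 0.1, -0.4]
width: 0.0854
```

```bash
python3 -c "
from h import *
go(.4095,.197,.1,-165.8)"
```

```text
pos [ 0.4754 -0.0369  0.1115] heading 14.2 q [-0.249  0.23  -0.349  0.992  0.     2.645] w 0.0854 F [ 0.6  0.1 -0.4] t 9.1833
shift [  -6.5 -242.9   11.5] turn az 180.0
tilt 0.01
```

Request:
{"method": "drive_tool", "body": {"steps": [[[-1,0,-35,0,0,0,0],[-1,0,-35,0,0,0,0],[-1,0,-35,0,0,0,0],[-1,0,0,0,0,0,-7],[-1,0,0,0,0,0,-7],[-1,0,0,0,0,0,-7],[-1,0,0,0,0,0,-7],[-1,0,0,0,0,0,-7],[-1,0,0,0,0,0,-7],[-1,0,0,0,0,0,-7],[-1,0,0,0,0,0,-7],[-1,0,0,0,0,0,-7]]]}}

```text
clock: 10.18
position: [0.4498, 0.0648, 0.1102]
eef_rot: [[0.216, 0.976, -0.0], [0.976, -0.216, -0.0], [-0.0, -0.0, -1.0]]
contact_force: [1.4, 0.6, -0.2]
width: 0.0854
```

Request:
{"method": "drive_tool", "body": {"steps": [[[-1,0,0,0,0,0,-7],[-1,0,0,0,0,0,-7],[-1,0,0,0,0,0,-7],[-1,0,0,0,0,0,-7],[-1,0,0,0,0,0,-7],[-1,0,0,0,0,0,-7],[-1,0,0,0,0,0,-7],[-1,0,0,0,0,0,-7],[-1,0,0,0,0,0,-7],[-1,0,0,0,0,0,-7],[-1,0,0,0,0,0,-7],[-1,0,0,0,0,0,-7]]]}}

```text
clock: 11.18
position: [0.4498, 0.0648, 0.1102]
eef_rot: [[-0.949, 0.317, -0.0], [0.317, 0.949, 0.0], [0.0, -0.0, -1.0]]
contact_force: [-0.1, -0.5, 1.1]
width: 0.0855
```

```bash
python3 -c "
from h import *
go(.4095,.197,.03,-165.8)
t=bot.capture('top'); cv2.imwrite('pics/t2.png',t[:,:,::-1])
crop('t',t,320,110,480,250,5,'t2c')"
```

```text
pos [0.4498 0.0648 0.1102] heading 161.55 q [-0.037  0.195 -0.401  0.975  0.     0.286] w 0.0855 F [-0.1 -0.5  1.1] t 11.1833
shift [ 80.  112.6  80.2] turn az -32.65
tilt 0.01
```

View pics/t2.png

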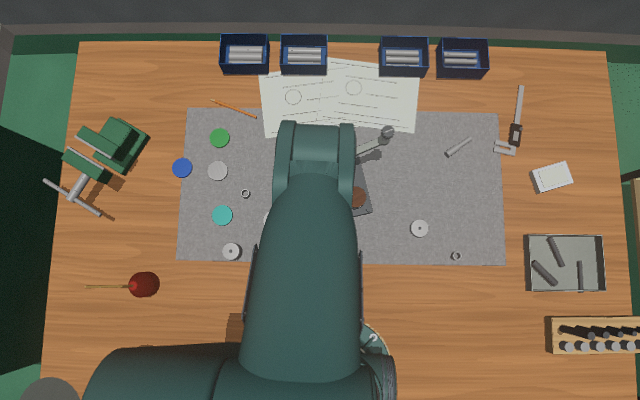

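Request:
{"method": "drive_tool", "body": {"steps": [[[-1,0,0,0,0,0,-7],[-1,0,0,0,0,0,-7],[-1,0,0,0,0,0,-7],[-1,0,0,0,0,0,-7],[-1,0,0,0,0,0,-4.6],[-1,1,30,0,0,0,0],[-1,2,36,0,0,0,0],[-1,2,36,0,0,0,0],[-1,2,36,20,0,0,0],[-1,0,0,30,0,0,0],[-1,0,0,30,0,0,0],[-1,0,0,0,0,0,0]]]}}

```text
clock: 12.23
position: [0.4072, 0.197, 0.0265]
eef_rot: [[-0.971, -0.237, -0.006], [-0.237, 0.971, -0.002], [0.006, -0.0, -1.0]]
contact_force: [-1.1, -0.5, -1.2]
width: 0.0855
```

```bash
python3 look.py scene 310 160 390 230 9 s14 1.2; python3 -c "
from h import *
go(.4095,.197,-.032,-165.8)"
```

```text
pos [0.4083 0.1969 0.0289] heading -166.3 q [ 0.269  0.276 -0.544  0.755 -0.     0.03 ] w 0.0853 F [ 0.  -1.   1.6] t 12.2833
shift [443.1 -94.6  30.9] turn az None
tilt 0.26
pos [0.4083 0.1969 0.0289] heading -166.3 q [ 0.269  0.276 -0.544  0.755 -0.     0.03 ] w 0.0853 F [ 0.  -1.   1.6] t 12.2833
shift [-1.5 -0.1 60.9] turn az -0.5
tilt 0.26
```

View pics/s14.png

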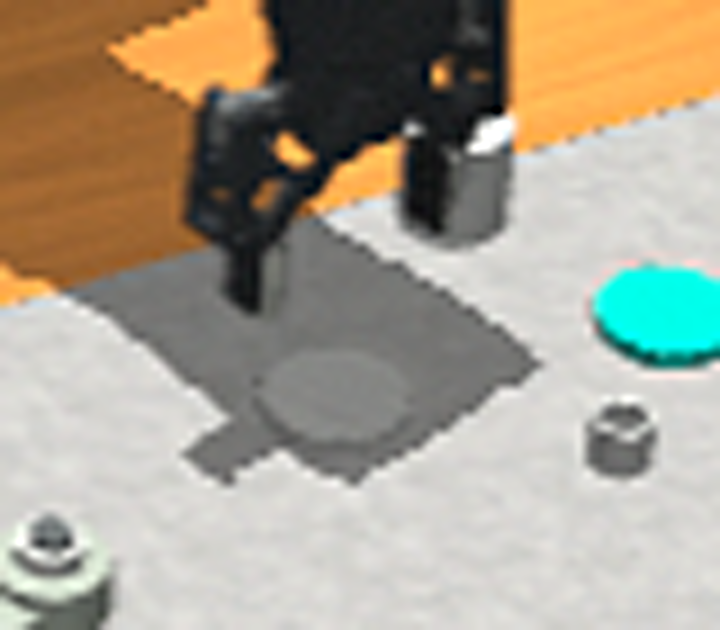

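Request:
{"method": "drive_tool", "body": {"steps": [[[-1,0,0,20,0,0,0],[-1,0,0,20,0,0,0],[-1,0,0,12,0,0,0],[-1,0,0,5,0,0,0],[-1,0,0,2,0,0,0],[-1,0,0,0,0,0,0]]]}}

```text
clock: 12.78
position: [0.4109, 0.1971, -0.0278]
eef_rot: [[-0.971, -0.237, 0.001], [-0.237, 0.971, 0.0], [-0.001, 0.0, -1.0]]
contact_force: [0.8, 0.6, 0.3]
width: 0.0855
```

```bash
python3 look.py scene 310 160 390 230 9 s15 1.5; python3 -c "
from h import *
go(.4095,.197,-.032,-165.8)"
```

```text
pos [ 0.411   0.1972 -0.0277] heading -166.26 q [ 0.268  0.351 -0.629  0.589 -0.     0.028] w 0.0857 F [-0.1 -0.1  0.2] t 12.8333
shift [446.  -93.9 -28.2] turn az None
tilt 0.07
pos [ 0.411   0.1972 -0.0277] heading -166.26 q [ 0.268  0.351 -0.629  0.589 -0.     0.028] w 0.0857 F [-0.1 -0.1  0.2] t 12.8333
shift [1.5 0.2 4.3] turn az -0.46
tilt 0.07
```

View pics/s15.png

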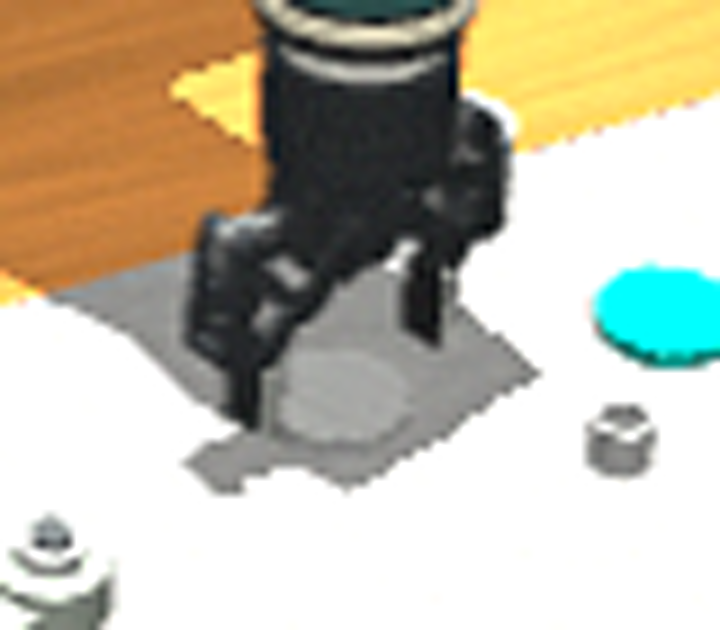

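Request:
{"method": "drive_tool", "body": {"steps": [[[-1,1.5,0,2,0,0,0],[-1,0,0,2,0,0,0],[-1,0,0,0,0,0,0],[1,0,0,0,0,0,0],[1,0,0,0,0,0,0],[1,0,0,0,0,0,0],[1,0,0,0,0,0,0],[1,0,0,0,0,0,0],[1,0,0,0,0,0,0]]]}}

```text
clock: 13.58
position: [0.4088, 0.1968, -0.032]
eef_rot: [[-0.971, -0.238, 0.001], [-0.238, 0.971, -0.0], [-0.001, -0.0, -1.0]]
contact_force: [-4.0, -3.2, 19.2]
width: 0.0568
```

```bash
python3 look.py scene 310 160 390 230 9 s16 1.5
```

```text
pos [ 0.4088  0.1967 -0.032 ] heading -166.2 q [ 0.269  0.355 -0.64   0.575 -0.     0.028] w 0.0572 F [-4.1 -2.3 18. ] t 13.6333
shift [443.9 -93.6 -32.3] turn az None
tilt 0.04
```

View pics/s16.png

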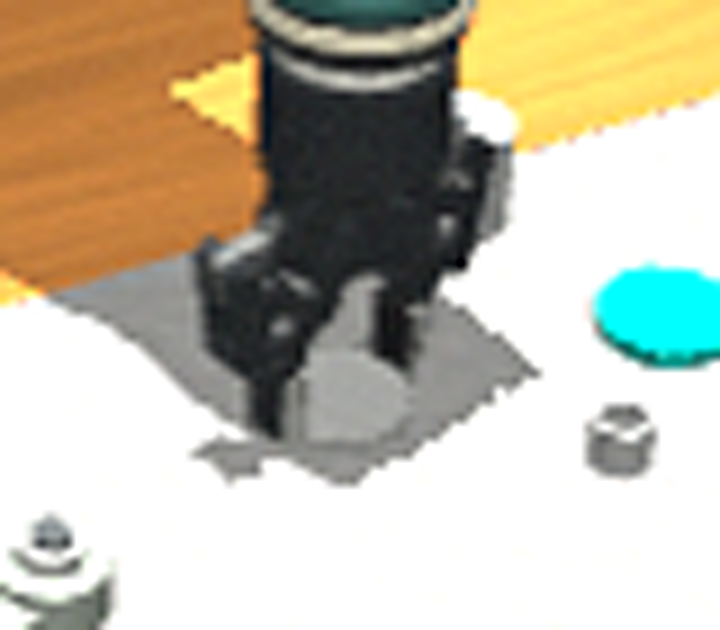

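Request:
{"method": "drive_tool", "body": {"steps": [[[1,0,0,-5,0,0,0],[1,0,0,-15,0,0,0],[1,0,0,-20,0,0,0],[1,0,0,-30,0,0,0],[1,0,0,-30,0,0,0],[1,0,0,0,0,0,0]]]}}

```text
clock: 14.13
position: [0.4109, 0.1975, 0.0718]
eef_rot: [[-0.971, -0.239, 0.006], [-0.239, 0.971, 0.002], [-0.006, 0.0, -1.0]]
contact_force: [1.3, 0.9, -0.3]
width: 0.057
```

```bash
python3 look.py scene 310 130 390 230 8 s17 1.5;  python3 -c "
from h import *
go(.4755,-.037,.07,-165.5)"
```

```text
pos [0.4102 0.1973 0.0695] heading -166.2 q [ 0.269  0.229 -0.479  0.858  0.     0.028] w 0.0569 F [ 0.5 -0.4 -2.5] t 14.1833
shift [445.8 -93.7  67.5] turn az None
tilt 0.26
pos [0.4102 0.1973 0.0695] heading -166.2 q [ 0.269  0.229 -0.479  0.858  0.     0.028] w 0.0569 F [ 0.5 -0.4 -2.5] t 14.1833
shift [  -7.5 -243.1   -0.5] turn az -0.7
tilt 0.26
```

View pics/s17.png

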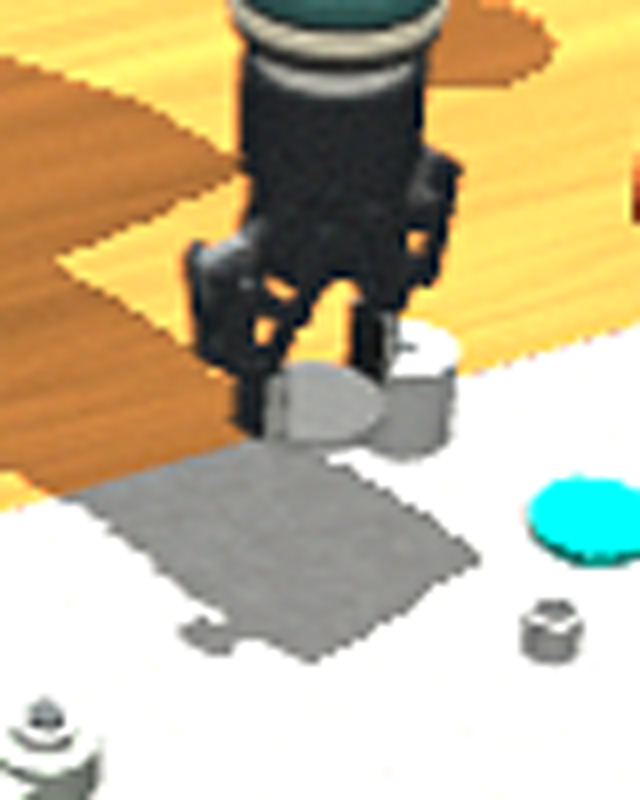

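Request:
{"method": "drive_tool", "body": {"steps": [[[1,-1,-20,0,0,0,0],[1,-1,-35,0,0,0,0],[1,-1,-35,0,0,0,0],[1,-1,-35,0,0,0,0],[1,-1,-35,0,0,0,0],[1,-1,-35,0,0,0,0],[1,-1,-28,0,0,0,0],[1,0,-20,0,0,0,0],[1,0,0,0,0,0,0],[1,0,0,0,0,0,0],[1,0,0,0,0,0,0],[1,0,0,0,0,0,0]]]}}

```text
clock: 15.18
position: [0.4728, -0.0366, 0.0668]
eef_rot: [[-0.971, -0.239, -0.001], [-0.239, 0.971, 0.0], [0.001, 0.001, -1.0]]
contact_force: [-0.1, 0.1, -2.7]
width: 0.0567
```

```bash
python3 look.py scene 260 170 340 250 9 s18 1.2;  python3 -c "
from h import *
go(.475,-.037,.0115,-165.8)"
```

```text
pos [ 0.473  -0.0366  0.067 ] heading -166.13 q [-0.249  0.265 -0.435  0.871  0.    -0.491] w 0.0569 F [ 0.   0.2 -1.8] t 15.2333
shift [450.4 148.9  67.3] turn az None
tilt 0.04
pos [ 0.473  -0.0366  0.067 ] heading -166.13 q [-0.249  0.265 -0.435  0.871  0.    -0.491] w 0.0569 F [ 0.   0.2 -1.8] t 15.2333
shift [-1.9 -0.9 55.5] turn az -0.33
tilt 0.04
```

View pics/s18.png

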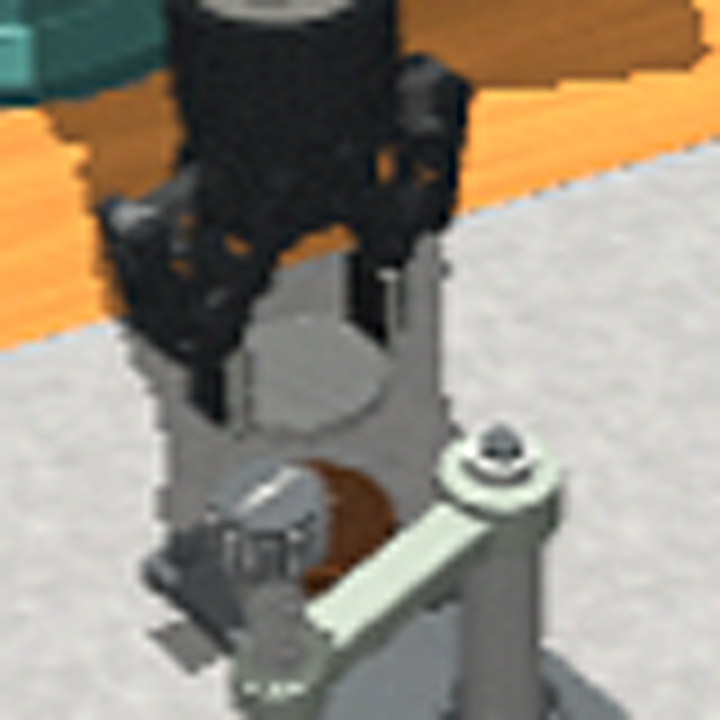

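Held flat. Correct by (−2, −1) and lower 54 mm, slowly at the end.

Request:
{"method": "drive_tool", "body": {"steps": [[[1,-2,-1,15,0,0,0],[1,0,0,15,0,0,0],[1,0,0,12,0,0,0],[1,0,0,8,0,0,0],[1,0,0,2,0,0,0],[1,0,0,0,0,0,0],[1,0,0,0,0,0,0]]]}}

```text
clock: 15.82
position: [0.4758, -0.0378, 0.0157]
eef_rot: [[-0.971, -0.239, 0.0], [-0.239, 0.971, -0.0], [-0.0, -0.0, -1.0]]
contact_force: [0.3, -0.5, -2.1]
width: 0.0564
```

```bash
python3 -c "
from h import *
go(.475,-.037,.0105,-165.8)"
```

```text
pos [ 0.4758 -0.0378  0.0157] heading -166.18 q [-0.25   0.324 -0.514  0.733  0.    -0.492] w 0.0564 F [ 0.3 -0.5 -2.1] t 15.8167
shift [0.6 1.  5.2] turn az -0.38
tilt 0.02
```

Request:
{"method": "drive_tool", "body": {"steps": [[[1,0.5,1,2,0,0,0],[1,0,0,1.5,0,0,0],[1,0,0,0.5,0,0,0],[1,0,0,0,0,0,0]]]}}

```text
clock: 16.15
position: [0.4749, -0.0372, 0.0113]
eef_rot: [[-0.971, -0.239, 0.0], [-0.239, 0.971, -0.0], [-0.0, -0.0, -1.0]]
contact_force: [0.3, -0.2, -1.4]
width: 0.0567
```

```bash
python3 look.py scene 260 170 340 250 9 s19 1.2;  python3 -c "
from h import *
go(.475,-.037,.0115,-165.8)"
```

```text
pos [ 0.4749 -0.0372  0.0113] heading -166.21 q [-0.249  0.328 -0.522  0.72   0.    -0.49 ] w 0.0565 F [ 0.5 -0.8 -1.8] t 16.2
shift [452.4 149.3  11.3] turn az None
tilt 0.01
pos [ 0.4749 -0.0372  0.0113] heading -166.21 q [-0.249  0.328 -0.522  0.72   0.    -0.49 ] w 0.0565 F [ 0.5 -0.8 -1.8] t 16.2
shift [-0.1  0.2 -0.2] turn az -0.41
tilt 0.01
```

View pics/s19.png

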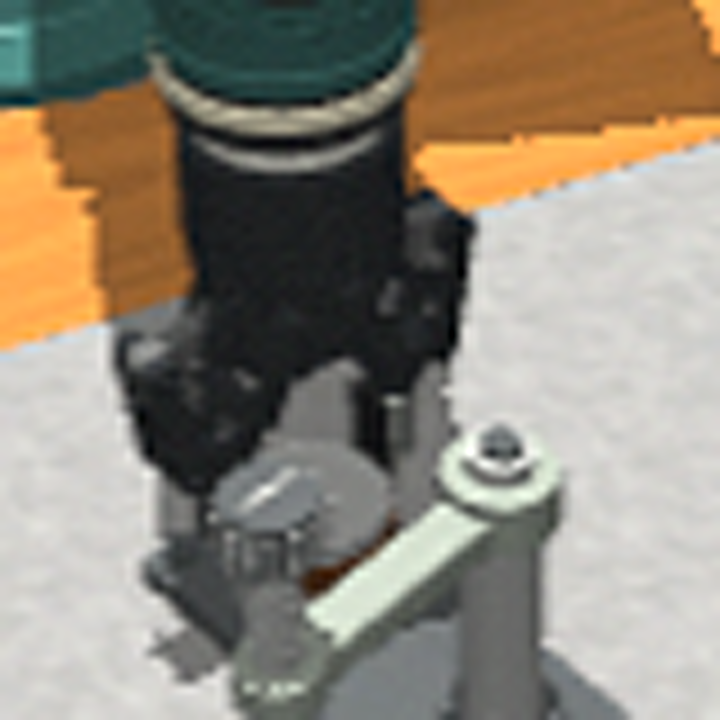

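Request:
{"method": "drive_tool", "body": {"steps": [[[1,0,0,1,0,0,0],[1,0,0,0,0,0,0],[1,0,0,0,0,0,0]]]}}

```text
clock: 16.45
position: [0.4749, -0.0372, 0.0103]
eef_rot: [[-0.971, -0.238, -0.0], [-0.238, 0.971, -0.0], [0.0, -0.0, -1.0]]
contact_force: [-0.2, -0.6, -1.6]
width: 0.057
```

Request:
{"method": "drive_tool", "body": {"steps": [[[1,0,0,0.7,0,0,0],[1,0,0,0,0,0,0],[-1,0,0,0,0,0,0],[-1,0,0,0,0,0,0],[-1,0,0,0,0,0,0],[-1,0,0,0,0,0,0],[-1,0,0,-10,0,0,0],[-1,0,0,-25,0,0,0],[-1,0,0,-25,0,0,0],[-1,0,0,-25,0,0,0],[-1,0,0,-15,0,0,0]]]}}

```text
clock: 17.37
position: [0.4755, -0.0373, 0.1119]
eef_rot: [[-0.971, -0.239, 0.002], [-0.239, 0.971, -0.0], [-0.002, -0.001, -1.0]]
contact_force: [0.4, -0.1, 0.4]
width: 0.0855
```

```bash
python3 -c "
from h import *
go(.5535,.367,.1,-165.8)"; python3 look.py scene 260 170 340 250 9 s20 1.2
```

```text
pos [ 0.4755 -0.0373  0.1119] heading -166.2 q [-0.249  0.229 -0.35   0.99   0.    -0.49 ] w 0.0855 F [ 0.4 -0.1  0.4] t 17.3667
shift [-172.2  374.    11.8] turn az -0.4
tilt 0.11
pos [ 0.4765 -0.0375  0.1136] heading -166.2 q [-0.249  0.227 -0.347  0.992  0.    -0.49 ] w 0.0853 F [ 1.4 -0.   3.1] t 17.4167
shift [454.2 150.4 111.4] turn az None
tilt 0.27
```

View pics/s20.png

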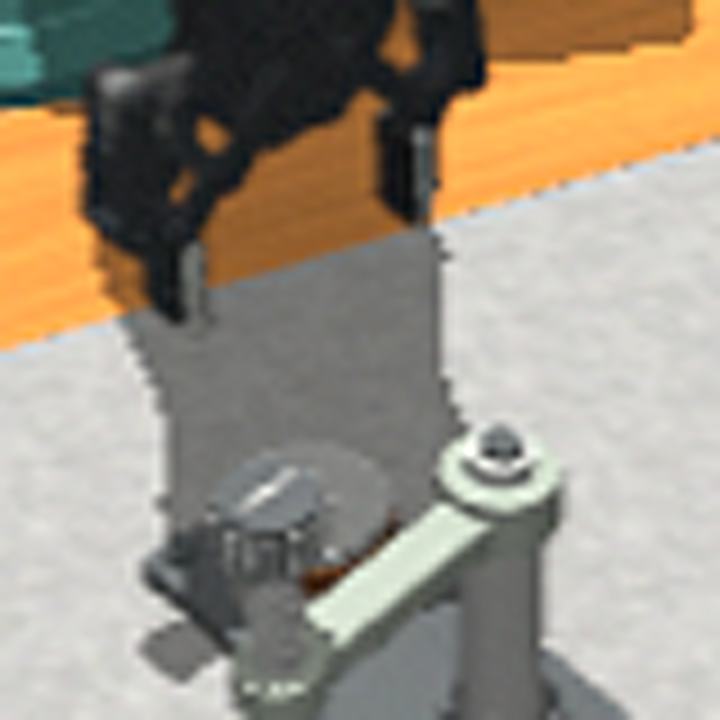

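Request:
{"method": "drive_tool", "body": {"steps": [[[-1,-10,20,0,0,0,0],[-1,-17,37,0,0,0,0],[-1,-17,37,0,0,0,0],[-1,-17,37,0,0,0,0],[-1,-17,37,0,0,0,0],[-1,-17,37,0,0,0,0],[-1,-17,37,0,0,0,0],[-1,-17,37,0,0,0,0],[-1,-17,37,0,0,0,0],[-1,-17,37,10,0,0,0],[-1,-10,21,20,0,0,0],[-1,0,0,30,0,0,0]]]}}

```text
clock: 18.42
position: [0.5551, 0.3721, 0.0497]
eef_rot: [[-0.97, -0.242, 0.004], [-0.242, 0.97, 0.003], [-0.004, 0.002, -1.0]]
contact_force: [0.5, 0.4, -0.4]
width: 0.0856
```

Request:
{"method": "drive_tool", "body": {"steps": [[[-1,0,0,15,0,0,0],[-1,0,0,0,0,0,0],[-1,0,0,0,0,0,0]]]}}

```text
clock: 18.67
position: [0.5532, 0.3668, 0.0341]
eef_rot: [[-0.971, -0.239, -0.002], [-0.239, 0.971, -0.001], [0.002, -0.0, -1.0]]
contact_force: [-0.1, -0.7, 0.6]
width: 0.0855
```

```bash
python3 -c "
from h import *
go(.5535,.367,-.032,-165.8)
t=bot.capture('top'); cv2.imwrite('pics/t3.png',t[:,:,::-1]); crop('t',t,310,110,430,230,6,'t3c')
TH['top']=155
print(disc('top',t,(355,195),.050,.03,'steel','d3'))
"; python3 look.py scene 365 150 455 240 8 s21 1.2
```

```text
pos [0.5532 0.3668 0.0341] heading -166.2 q [ 0.463  0.584  0.016  1.004 -0.     0.222] w 0.0855 F [-0.1 -0.7  0.6] t 18.6667
shift [-0.5  0.2 66.1] turn az -0.4
tilt 0.1
(array([ 0.4769335 , -0.03839125]), 58.25511169433594, 59.48316955566406)
pos [0.5543 0.3671 0.0359] heading -166.22 q [0.462 0.582 0.017 1.004 0.    0.222] w 0.0851 F [ 0.1 -0.1  0.8] t 18.7667
shift [ 625.8 -224.5   34.9] turn az None
tilt 0.09
```

View pics/s21.png

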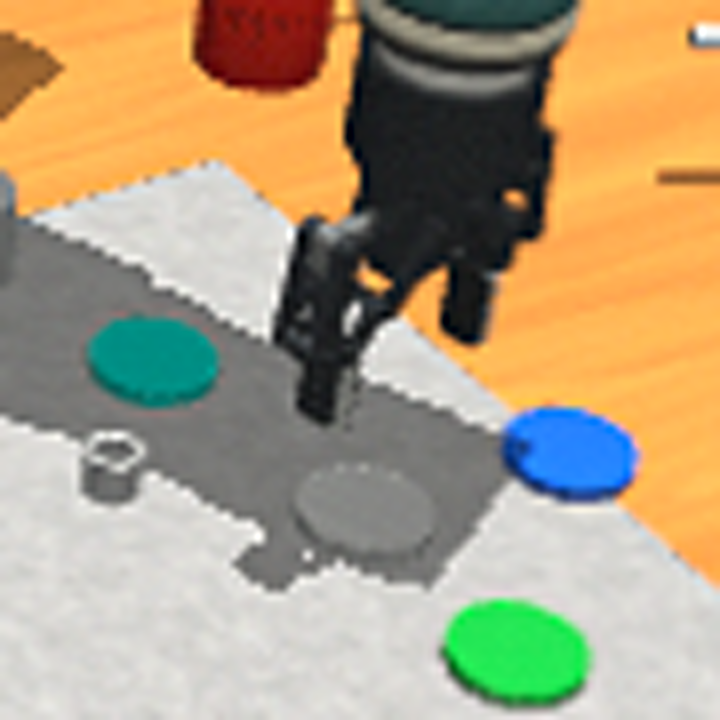

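View pics/t3c.png

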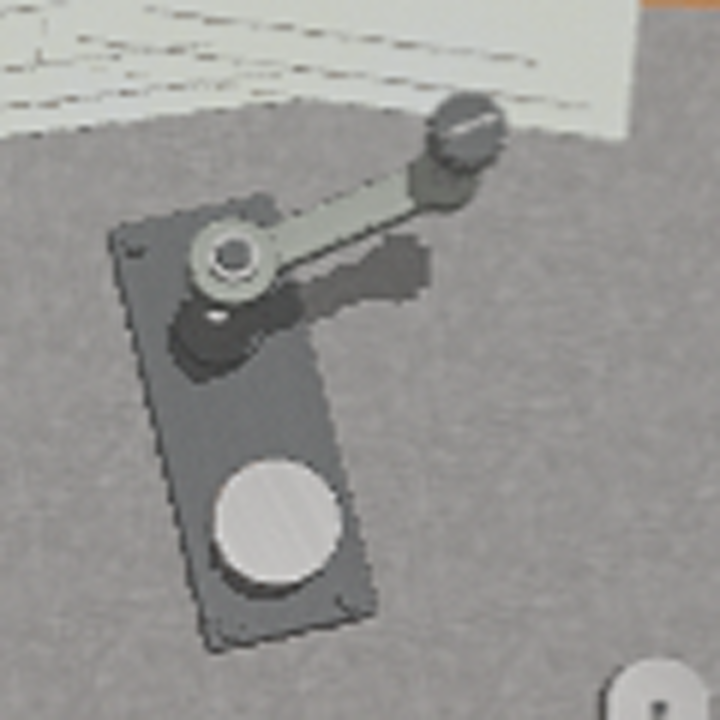

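Request:
{"method": "drive_tool", "body": {"steps": [[[-1,0,0,20,0,0,0],[-1,0,0,20,0,0,0],[-1,0,0,15,0,0,0],[-1,0,0,6,0,0,0],[-1,0,0,2,0,0,0],[-1,0,0,0,0,0,0],[-1,0,0,0,0,0,0]]]}}

```text
clock: 19.35
position: [0.5544, 0.3674, -0.027]
eef_rot: [[-0.971, -0.238, 0.002], [-0.238, 0.971, 0.001], [-0.002, 0.0, -1.0]]
contact_force: [0.1, 1.4, 0.1]
width: 0.0855
```

```bash
python3 look.py scene 365 150 455 240 8 s22 1.4; python3 -c "
from h import *
go(.5535,.367,-.033,-165.8)"
```

```text
pos [ 0.5544  0.3674 -0.027 ] heading -166.21 q [ 0.463  0.634 -0.07   0.865 -0.     0.222] w 0.0854 F [-0.5  0.1 -0.9] t 19.4
shift [ 626.  -224.6  -28.3] turn az None
tilt 0.11
pos [ 0.5544  0.3674 -0.027 ] heading -166.21 q [ 0.463  0.634 -0.07   0.865 -0.     0.222] w 0.0854 F [-0.5  0.1 -0.9] t 19.4
shift [ 1.  -0.2  6. ] turn az -0.41
tilt 0.11
```

View pics/s22.png

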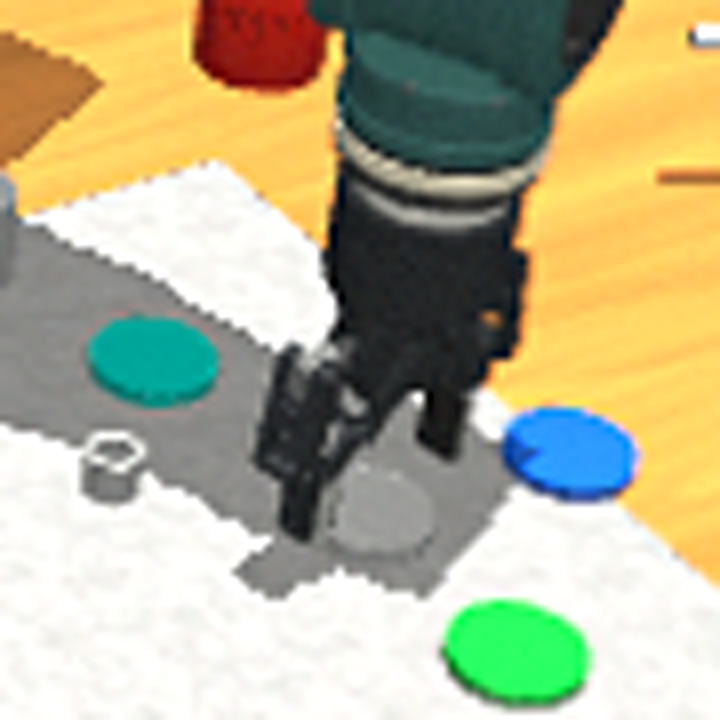

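Request:
{"method": "drive_tool", "body": {"steps": [[[-1,1,0,3,0,0,0],[-1,0,0,3,0,0,0],[-1,0,0,0,0,0,0],[1,0,0,0,0,0,0],[1,0,0,0,0,0,0],[1,0,0,0,0,0,0],[1,0,0,0,0,0,0],[1,0,0,0,0,0,0],[1,0,0,0,0,0,0],[1,0,0,0,0,0,0]]]}}

```text
clock: 20.23
position: [0.5528, 0.3669, -0.0337]
eef_rot: [[-0.971, -0.239, 0.001], [-0.239, 0.971, 0.0], [-0.001, 0.0, -1.0]]
contact_force: [-2.9, -1.3, 7.6]
width: 0.0572
```

Request:
{"method": "drive_tool", "body": {"steps": [[[1,0,0,-5,0,0,0],[1,0,0,-15,0,0,0],[1,0,0,-20,0,0,0],[1,0,0,-30,0,0,0],[1,0,0,-34,0,0,0],[1,0,0,0,0,0,0],[1,0,0,0,0,0,0]]]}}

```text
clock: 20.82
position: [0.5537, 0.3673, 0.0715]
eef_rot: [[-0.971, -0.239, 0.003], [-0.239, 0.971, 0.002], [-0.003, 0.001, -1.0]]
contact_force: [-0.5, 0.3, -2.7]
width: 0.0572
```

```bash
python3 look.py scene 365 120 455 240 6 s23 1.4; python3 -c "
from h import *
go(.475,-.037,.07,-165.8)"
```

```text
pos [0.5527 0.3669 0.0698] heading -166.2 q [ 0.463  0.558  0.069  1.081 -0.     0.222] w 0.0572 F [ 0.   0.1 -1.2] t 20.8667
shift [ 624.3 -224.4   69.4] turn az None
tilt 0.03
pos [0.5527 0.3669 0.0698] heading -166.2 q [ 0.463  0.558  0.069  1.081 -0.     0.222] w 0.0572 F [ 0.   0.1 -1.2] t 20.8667
shift [ 171.8 -373.7   -0.4] turn az -0.4
tilt 0.03
```

View pics/s23.png

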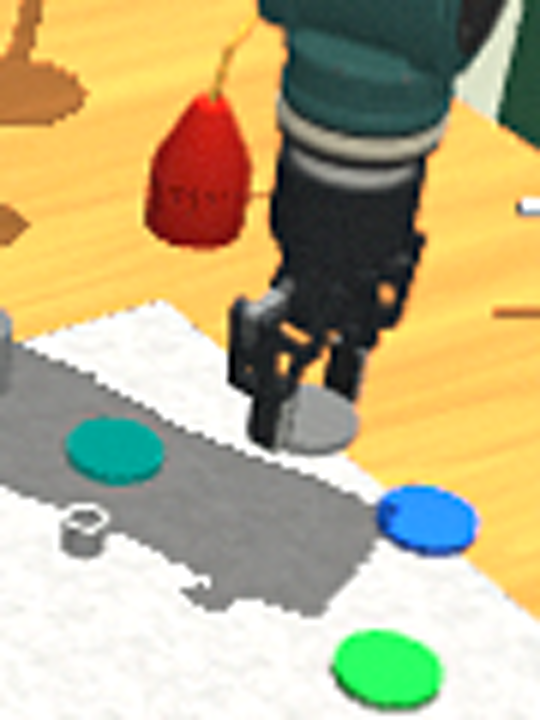

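Request:
{"method": "drive_tool", "body": {"steps": [[[1,10,-20,0,0,0,0],[1,17,-37,0,0,0,0],[1,17,-37,0,0,0,0],[1,17,-37,0,0,0,0],[1,17,-37,0,0,0,0],[1,17,-37,0,0,0,0],[1,17,-37,0,0,0,0],[1,17,-37,0,0,0,0],[1,17,-37,0,0,0,0],[1,16,-37,0,0,0,0],[1,9,-21,0,0,0,0],[1,0,0,0,0,0,0]]]}}

```text
clock: 21.87
position: [0.4743, -0.0406, 0.0685]
eef_rot: [[-0.972, -0.235, -0.002], [-0.235, 0.972, -0.0], [0.002, 0.0, -1.0]]
contact_force: [-1.2, 0.9, -1.6]
width: 0.0567
```

Request:
{"method": "drive_tool", "body": {"steps": [[[1,0,0,0,0,0,0],[1,0,0,0,0,0,0],[1,0,0,0,0,0,0]]]}}

```text
clock: 22.12
position: [0.4755, -0.0363, 0.0691]
eef_rot: [[-0.971, -0.24, -0.001], [-0.24, 0.971, 0.0], [0.001, 0.001, -1.0]]
contact_force: [0.1, -1.1, -2.0]
width: 0.057
```

```bash
python3 look.py scene 260 170 340 250 9 s24 1.2;  python3 -c "
from h import *
go(.4755,-.0367,.018,-165.8)"
```

```text
pos [ 0.4756 -0.0362  0.0692] heading -166.12 q [-0.247  0.267 -0.425  0.879  0.    -0.489] w 0.0571 F [ 1.2  0.4 -1.1] t 22.1667
shift [453.  149.2  69.6] turn az None
tilt 0.05
pos [ 0.4756 -0.0362  0.0692] heading -166.12 q [-0.247  0.267 -0.425  0.879  0.    -0.489] w 0.0571 F [ 1.2  0.4 -1.1] t 22.1667
shift [ 0.2 -0.5 51.2] turn az -0.32
tilt 0.05
```

View pics/s24.png

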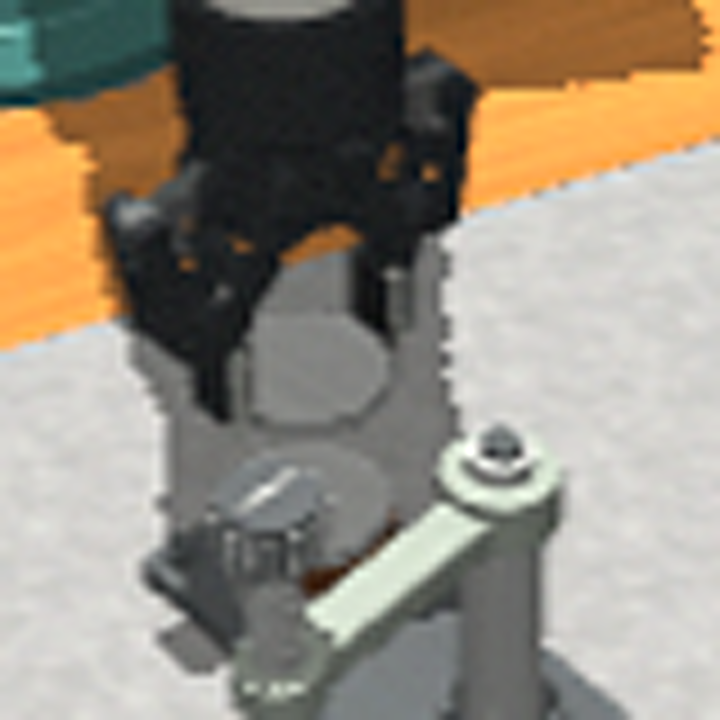

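Request:
{"method": "drive_tool", "body": {"steps": [[[1,0,0,15,0,0,0],[1,0,0,15,0,0,0],[1,0,0,12,0,0,0],[1,0,0,6,0,0,0],[1,0,0,0,0,0,0],[1,0,0,0,0,0,0],[1,0,0,0,0,0,0]]]}}

```text
clock: 22.75
position: [0.4762, -0.037, 0.0222]
eef_rot: [[-0.971, -0.239, 0.001], [-0.239, 0.971, -0.0], [-0.001, -0.0, -1.0]]
contact_force: [-0.2, -0.9, -1.1]
width: 0.0568
```

```bash
python3 -c "
from h import *
go(.4755,-.0367,.017,-165.8)"
```

```text
pos [ 0.4762 -0.037   0.0222] heading -166.18 q [-0.248  0.317 -0.503  0.75  -0.    -0.49 ] w 0.0568 F [-0.2 -0.9 -1.1] t 22.75
shift [0.6 0.5 5.2] turn az -0.38
tilt 0.05
```

Request:
{"method": "drive_tool", "body": {"steps": [[[1,0.5,0.3,2,0,0,0],[1,0,0,2,0,0,0],[1,0,0,1,0,0,0],[1,0,0,0,0,0,0],[1,0,0,0,0,0,0]]]}}

```text
clock: 23.17
position: [0.4752, -0.037, 0.0167]
eef_rot: [[-0.971, -0.238, -0.0], [-0.238, 0.971, 0.0], [0.0, 0.0, -1.0]]
contact_force: [-0.5, -0.3, -1.7]
width: 0.0572
```

Request:
{"method": "drive_tool", "body": {"steps": [[[1,0,0,0.7,0,0,0],[1,0,0,0,0,0,0],[-1,0,0,0,0,0,0],[-1,0,0,0,0,0,0],[-1,0,0,0,0,0,0],[-1,0,0,0,0,0,0],[-1,0,0,-10,0,0,0],[-1,0,0,-25,0,0,0],[-1,0,0,-25,0,0,0],[-1,0,0,-25,0,0,0],[-1,0,0,-15,0,0,0]]]}}

```text
clock: 24.08
position: [0.4758, -0.0371, 0.1182]
eef_rot: [[-0.971, -0.239, 0.002], [-0.239, 0.971, -0.0], [-0.002, -0.001, -1.0]]
contact_force: [-0.2, 0.5, 0.3]
width: 0.0855
```

Request:
{"method": "drive_tool", "body": {"steps": [[[-1,0,40,0,0,0,0],[-1,0,40,0,0,0,0],[-1,0,40,0,0,0,0],[-1,0,40,0,0,0,0],[-1,0,40,0,0,0,0],[-1,0,0,0,0,0,0],[-1,0,0,0,0,0,0]]]}}

```text
clock: 24.67
position: [0.4269, 0.159, 0.116]
eef_rot: [[-0.97, -0.242, 0.0], [-0.242, 0.97, -0.0], [-0.0, -0.0, -1.0]]
contact_force: [-0.3, 0.6, 0.4]
width: 0.0858
```

```bash
python3 -c "
from h import *
t=bot.capture('top'); s=bot.capture('scene'); cv2.imwrite('pics/t4.png',t[:,:,::-1]); crop('t',t,310,110,490,250,4.4,'t4c')
TH['top']=155;TH['scene']=188
print(disc('top',t,(355,195),.058,.03,'steel','d4'))
print(disc('top',t,(419,228),.016,.026,'steel','d5'))
print(disc('scene',s,(232,236),.016,.026,'steel','d6'))
go(.394,-.223,.1)
"; python3 look.py scene 200 150 340 250 5.5 s25 1.2
```

```text
(array([ 0.47740366, -0.03812546]), 58.48597717285156, 58.95095443725586)
(array([ 0.39527551, -0.2237877 ]), 49.06414794921875, 50.38743209838867)
(array([ 0.39257507, -0.222153  ]), 49.4743766784668, 50.3861198425293)
pos [0.4277 0.157  0.1159] heading -166.18 q [ 0.173  0.192 -0.387  0.991 -0.    -0.068] w 0.0856 F [ 0.2 -0.5 -0.2] t 24.7667
shift [ 123.5 -360.9   16. ] turn az None
tilt 0.01
pos [0.4278 0.1565 0.1159] heading -166.25 q [ 0.172  0.192 -0.387  0.991 -0.    -0.068] w 0.0855 F [1.2 0.1 0.7] t 24.8167
shift [452.8 -50.3 115.9] turn az None
tilt 0.01
```

View pics/t4c.png

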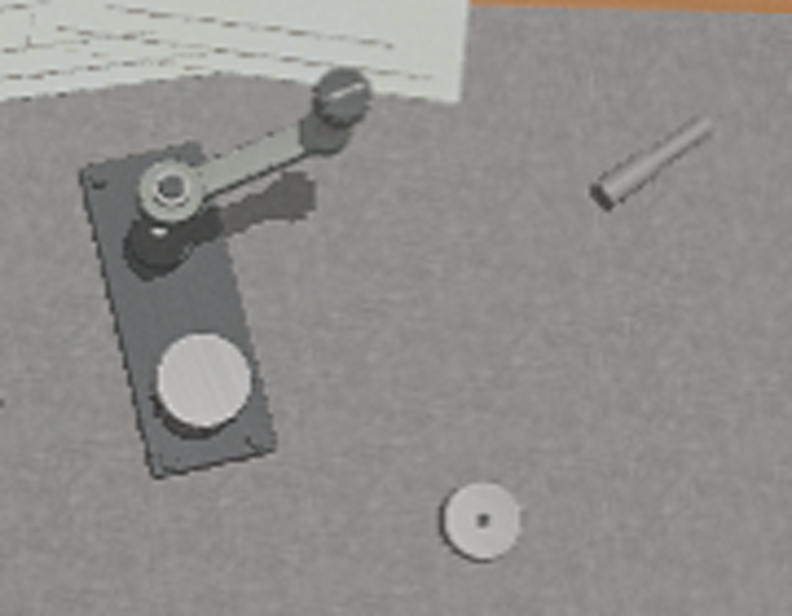

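View pics/s25.png

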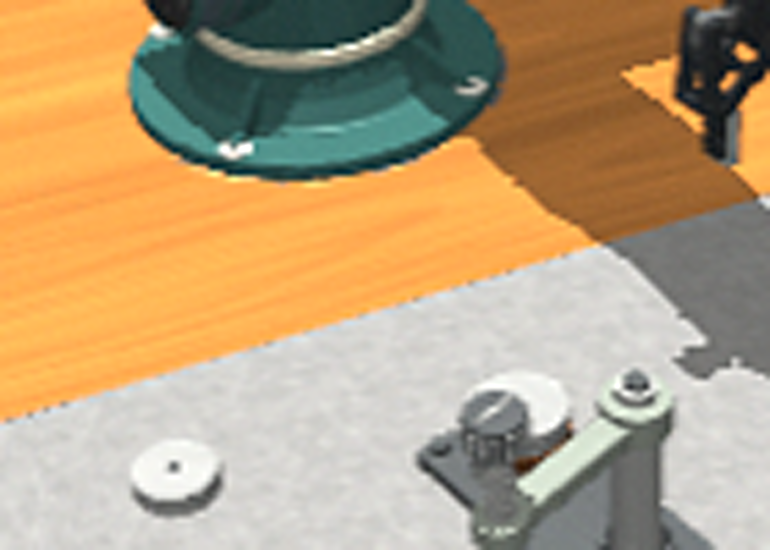

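Request:
{"method": "drive_tool", "body": {"steps": [[[-1,6,-20,0,0,0,0],[-1,12,-36,0,0,0,0],[-1,12,-36,0,0,0,0],[-1,12,-36,0,0,0,0],[-1,12,-36,0,0,0,0],[-1,12,-36,0,0,0,0],[-1,12,-36,0,0,0,0],[-1,12,-36,0,0,0,0],[-1,12,-36,0,0,0,0],[-1,12,-36,20,0,0,0],[-1,9,-17,30,0,0,0],[-1,0,0,30,0,0,0]]]}}

```text
clock: 25.82
position: [0.3938, -0.2271, 0.036]
eef_rot: [[-0.973, -0.232, 0.002], [-0.232, 0.973, -0.003], [-0.001, -0.003, -1.0]]
contact_force: [-0.6, 0.3, -0.5]
width: 0.0854
```

Request:
{"method": "drive_tool", "body": {"steps": [[[-1,0,0,0,0,0,0],[-1,0,0,0,0,0,0]]]}}

```text
clock: 25.98
position: [0.3929, -0.2218, 0.0362]
eef_rot: [[-0.972, -0.236, -0.002], [-0.236, 0.972, 0.002], [0.002, 0.003, -1.0]]
contact_force: [0.4, -0.0, 0.3]
width: 0.0854
```

```bash
python3 look.py scene 190 170 290 270 7 s26 1.2; python3 -c "
from h import *
go(.394,-.223,-.027,-165.8)"
```

```text
pos [ 0.3939 -0.222   0.0373] heading -166.27 q [-0.694  0.262 -0.536  0.773  0.    -0.933] w 0.0855 F [ 0.1 -0.8  0.6] t 26.0333
shift [330.  309.1  37.6] turn az None
tilt 0.03
pos [ 0.3939 -0.222   0.0373] heading -166.27 q [-0.694  0.262 -0.536  0.773  0.    -0.933] w 0.0855 F [ 0.1 -0.8  0.6] t 26.0333
shift [ 0.2 -1.  64.3] turn az -0.47
tilt 0.03
```

View pics/s26.png

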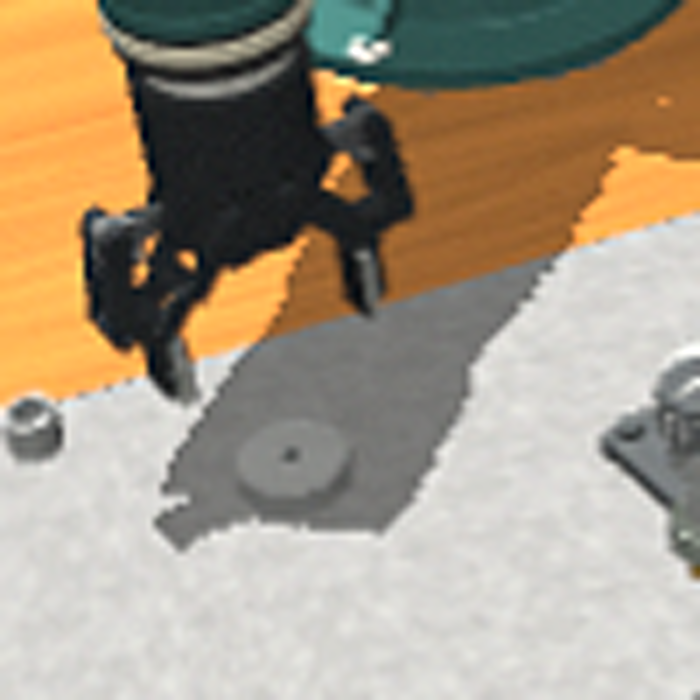

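Request:
{"method": "drive_tool", "body": {"steps": [[[-1,0,-1,20,0,0,0],[-1,0,0,20,0,0,0],[-1,0,0,15,0,0,0],[-1,0,0,8,0,0,0],[-1,0,0,2,0,0,0],[-1,0,0,0,0,0,0],[-1,0,0,0,0,0,0]]]}}

```text
clock: 26.62
position: [0.3952, -0.223, -0.0273]
eef_rot: [[-0.971, -0.239, 0.001], [-0.239, 0.971, -0.001], [-0.001, -0.001, -1.0]]
contact_force: [0.6, -1.2, 0.9]
width: 0.0855
```

```bash
python3 look.py scene 190 170 290 270 7 s27 1.4; python3 -c "
from h import *
go(.394,-.223,-.027,-165.8)"
```

```text
pos [ 0.3952 -0.223  -0.0274] heading -166.19 q [-0.694  0.348 -0.634  0.587 -0.    -0.935] w 0.0855 F [ 0.9 -0.   0.2] t 26.6667
shift [330.5 310.8 -28.1] turn az None
tilt 0.09
pos [ 0.3952 -0.223  -0.0274] heading -166.19 q [-0.694  0.348 -0.634  0.587 -0.    -0.935] w 0.0855 F [ 0.9 -0.   0.2] t 26.6667
shift [ 1.1  0.3 -0.4] turn az -0.39
tilt 0.09
```

View pics/s27.png

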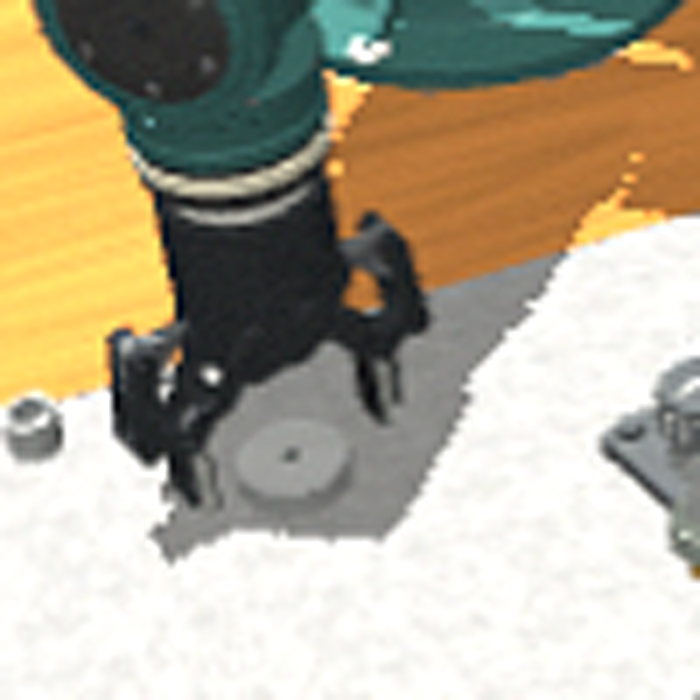

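Aligned over the cap. Adjust 1 mm and close.

Request:
{"method": "drive_tool", "body": {"steps": [[[-1,1,0,1,0,0,0],[-1,0,0,0,0,0,0],[1,0,0,0,0,0,0],[1,0,0,0,0,0,0],[1,0,0,0,0,0,0],[1,0,0,0,0,0,0],[1,0,0,0,0,0,0],[1,0,0,0,0,0,0],[1,0,0,0,0,0,0]]]}}

```text
clock: 27.42
position: [0.3936, -0.223, -0.0289]
eef_rot: [[-0.971, -0.238, 0.0], [-0.238, 0.971, -0.001], [-0.0, -0.001, -1.0]]
contact_force: [-3.7, 0.9, 14.9]
width: 0.0496
```

Request:
{"method": "drive_tool", "body": {"steps": [[[1,0,0,-5,0,0,0],[1,0,0,-15,0,0,0],[1,0,0,-30,0,0,0],[1,0,0,-30,0,0,0],[1,0,0,-24,0,0,0],[1,0,0,0,0,0,0],[1,0,0,0,0,0,0]]]}}

```text
clock: 28.0
position: [0.3941, -0.2232, 0.0753]
eef_rot: [[-0.971, -0.238, 0.002], [-0.238, 0.971, -0.001], [-0.001, -0.002, -1.0]]
contact_force: [0.2, -0.4, -2.1]
width: 0.05
```

```bash
python3 look.py scene 190 150 290 270 6 s28 1.4; python3 -c "
from h import *
go(.4753,-.037,.08,-165.8)"
```

```text
pos [ 0.3934 -0.2227  0.0742] heading -166.2 q [-0.696  0.223 -0.473  0.875  0.    -0.937] w 0.0496 F [-0.7  1.1 -2.4] t 28.05
shift [328.9 310.1  74.2] turn az None
tilt 0.0
pos [ 0.3934 -0.2227  0.0742] heading -166.2 q [-0.696  0.223 -0.473  0.875  0.    -0.937] w 0.0496 F [-0.7  1.1 -2.4] t 28.05
shift [-123.8  160.8   -5.8] turn az -0.4
tilt 0.0
```

View pics/s28.png

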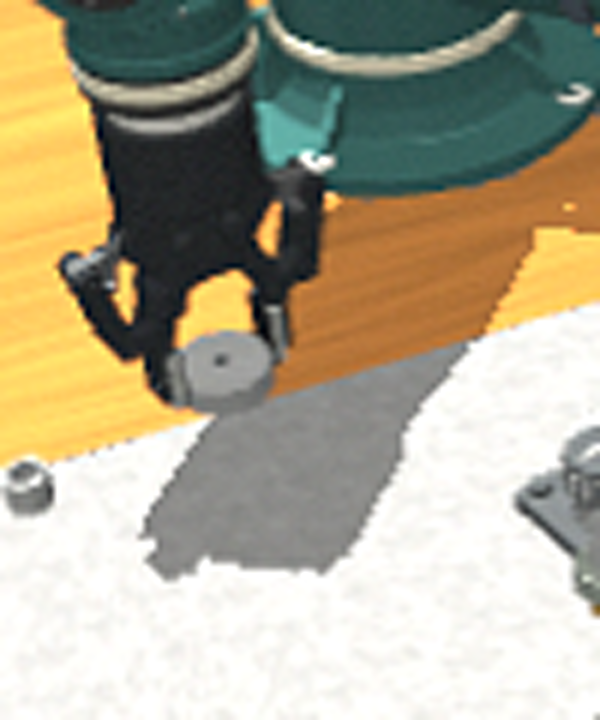

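Request:
{"method": "drive_tool", "body": {"steps": [[[1,-15,20,0,0,0,0],[1,-24,30,-3,0,0,0],[1,-24,31,-3,0,0,0],[1,-24,31,0,0,0,0],[1,-24,31,0,0,0,0],[1,-13,18,0,0,0,0],[1,0,0,0,0,0,0],[1,0,0,0,0,0,0],[1,0,0,0,0,0,0],[1,0,0,0,0,0,0]]]}}

```text
clock: 28.88
position: [0.4749, -0.0375, 0.0799]
eef_rot: [[-0.971, -0.237, -0.001], [-0.237, 0.971, 0.0], [0.001, 0.001, -1.0]]
contact_force: [0.2, 0.1, -1.7]
width: 0.0493
```

```bash
python3 look.py scene 260 170 340 250 9 s29 1.2;  python3 -c "
from h import *
go(.4753,-.037,.031,-165.8)"
```

```text
pos [ 0.4751 -0.0377  0.0801] heading -166.28 q [-0.25   0.256 -0.407  0.908 -0.    -0.49 ] w 0.0499 F [ 0.3  0.3 -2.7] t 28.9333
shift [452.5 149.2  80.5] turn az None
tilt 0.05
pos [ 0.4751 -0.0377  0.0801] heading -166.28 q [-0.25   0.256 -0.407  0.908 -0.    -0.49 ] w 0.0499 F [ 0.3  0.3 -2.7] t 28.9333
shift [-0.4  0.6 49.1] turn az -0.48
tilt 0.05
```

View pics/s29.png

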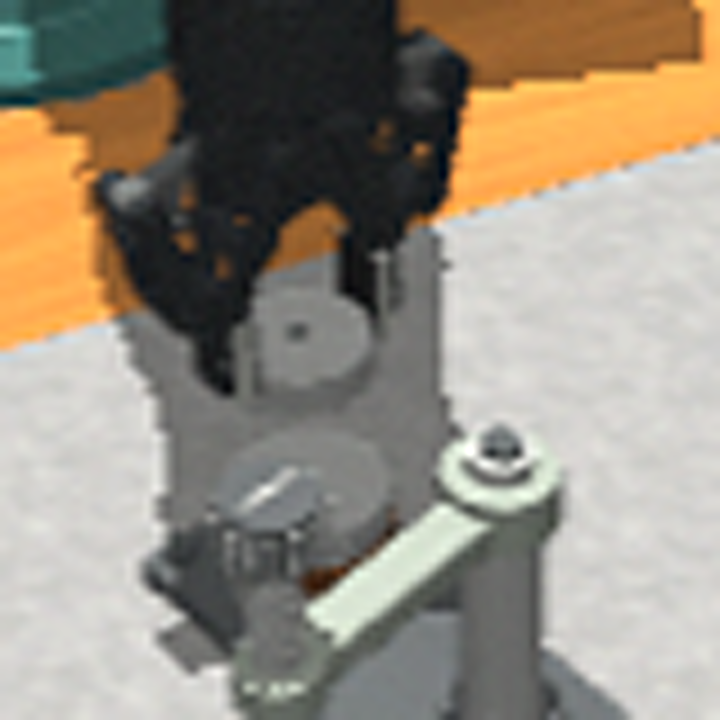

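Request:
{"method": "drive_tool", "body": {"steps": [[[1,0,0.5,15,0,0,0],[1,0,0,15,0,0,0],[1,0,0,11,0,0,0],[1,0,0,5,0,0,0],[1,0,0,0,0,0,0],[1,0,0,0,0,0,0],[1,0,0,0,0,0,0]]]}}

```text
clock: 29.52
position: [0.4758, -0.0368, 0.0351]
eef_rot: [[-0.971, -0.238, 0.001], [-0.238, 0.971, -0.0], [-0.001, -0.0, -1.0]]
contact_force: [0.2, -0.3, -2.6]
width: 0.0495
```

```bash
python3 -c "
from h import *
go(.4753,-.037,.0295,-165.8)"
```

```text
pos [ 0.4758 -0.0368  0.0351] heading -166.23 q [-0.248  0.301 -0.484  0.785  0.    -0.488] w 0.0495 F [ 0.2 -0.3 -2.6] t 29.5167
shift [ 0.5 -0.1  5.6] turn az -0.43
tilt 0.05
```

Request:
{"method": "drive_tool", "body": {"steps": [[[1,0.5,0,2,0,0,0],[1,0,0,2,0,0,0],[1,0,0,1,0,0,0],[1,0,0,0,0,0,0],[1,0,0,0,0,0,0]]]}}

```text
clock: 29.93
position: [0.4749, -0.0365, 0.0295]
eef_rot: [[-0.971, -0.239, -0.0], [-0.239, 0.971, 0.0], [0.0, 0.0, -1.0]]
contact_force: [0.2, -0.3, -1.1]
width: 0.0497
```

Request:
{"method": "drive_tool", "body": {"steps": [[[1,0,0,0.5,0,0,0],[1,0,0,0,0,0,0],[-1,0,0,0,0,0,0],[-1,0,0,0,0,0,0],[-1,0,0,0,0,0,0],[-1,0,0,0,0,0,0],[-1,0,0,-10,0,0,0],[-1,0,0,-25,0,0,0],[-1,0,0,-25,0,0,0],[-1,0,0,-25,0,0,0],[-1,0,0,-15,0,0,0]]]}}

```text
clock: 30.85
position: [0.4756, -0.0367, 0.1314]
eef_rot: [[-0.971, -0.239, 0.002], [-0.239, 0.971, -0.001], [-0.002, -0.001, -1.0]]
contact_force: [-0.0, -0.3, 0.1]
width: 0.0855
```

Request:
{"method": "drive_tool", "body": {"steps": [[[-1,0,40,-20,0,0,0],[-1,0,40,-20,0,0,0],[-1,0,40,-20,0,0,0],[-1,0,40,-20,0,0,0],[-1,0,40,-20,0,0,0],[-1,0,0,0,0,0,0],[-1,0,0,0,0,0,0]]]}}

```text
clock: 31.43
position: [0.4305, 0.146, 0.223]
eef_rot: [[-0.97, -0.242, 0.002], [-0.242, 0.97, 0.0], [-0.002, -0.0, -1.0]]
contact_force: [-0.1, -1.0, -0.2]
width: 0.0853
```

```bash
python3 -c "
from h import *
t=bot.capture('top'); s=bot.capture('scene'); cv2.imwrite('pics/t5.png',t[:,:,::-1]); cv2.imwrite('pics/s30.png',s[:,:,::-1]);crop('t',t,310,110,430,230,6,'t5c')
TH['top']=155
print(disc('top',t,(355,191),.074,.026,'steel','d7'))
go(.394,-.223,.1)
"; python3 look.py scene 260 170 340 250 9 s30c 1.2
```

```text
(array([ 0.47759756, -0.03871705]), 49.93040466308594, 55.165626525878906)
pos [0.4305 0.144  0.2217] heading -166.19 q [ 0.143  0.135 -0.162  1.274 -0.    -0.098] w 0.0853 F [-1.1 -0.5  0.9] t 31.5333
shift [ 123.  -347.7  121.9] turn az None
tilt 0.03
pos [0.4305 0.1436 0.2216] heading -166.26 q [ 0.142  0.136 -0.162  1.274 -0.    -0.098] w 0.0855 F [-1.5  0.4 -0.4] t 31.5833
shift [452.1 -37.2 222. ] turn az None
tilt 0.06
```

View pics/t5c.png

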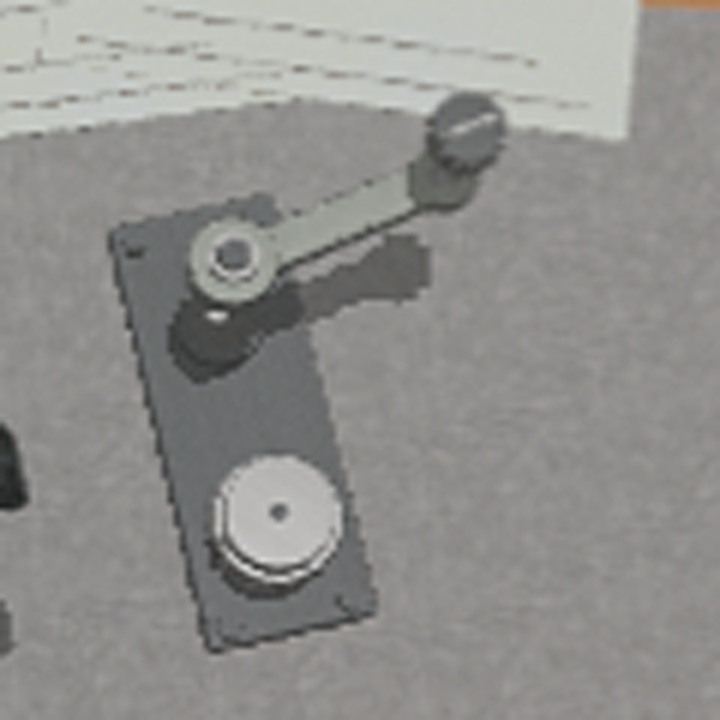

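View pics/s30c.png

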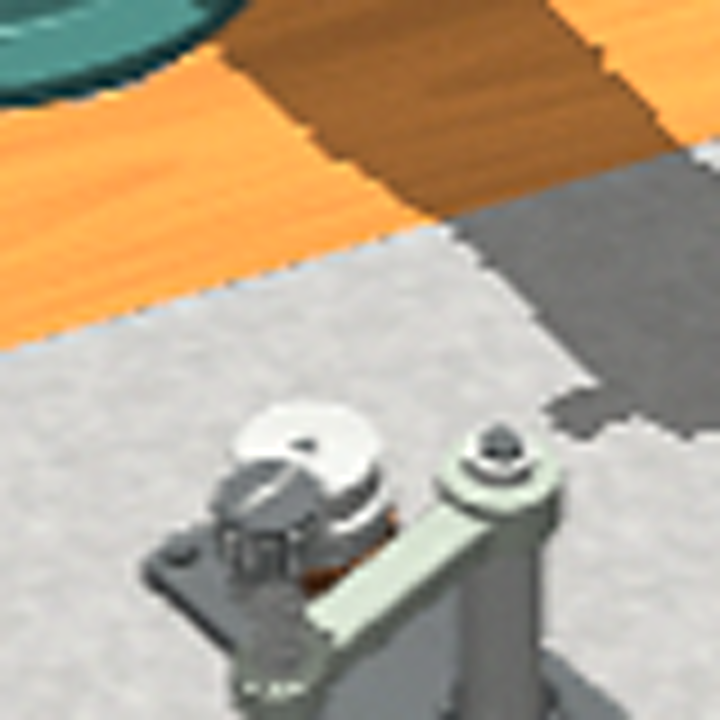

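```bash
python3 -c "
from h import *
f=lambda x,y,s,x0,y0:((x+.5)/s-.5+x0,(y+.5)/s-.5+y0)
for nm,tp,sp,z in [('mark',(280,512),(305,443),.074),('hub',(234,257),(503,440),.146),('knob',(467,132),(270,487),.196)]:
    a=onz('top',f(*tp,6,310,110),z); b=onz('scene',f(*sp,9,260,170),z); print(nm,a.round(4),b.round(4),((a+b)/2).round(4))
"
```

```text
mark [ 0.4772 -0.0381  0.074 ] [ 0.4733 -0.0359  0.074 ] [ 0.4752 -0.037   0.074 ]
hub [ 0.5773 -0.0122  0.146 ] [ 0.5772 -0.01    0.146 ] [ 0.5773 -0.0111  0.146 ]
knob [ 0.6195 -0.1067  0.196 ] [ 0.6181 -0.105   0.196 ] [ 0.6188 -0.1059  0.196 ]
```

Request:
{"method": "drive_tool", "body": {"steps": [[[-1,0,0,0,0,0,-7],[-1,0,0,0,0,0,-7],[-1,0,0,0,0,0,-7],[-1,0,0,0,0,0,-7],[-1,0,0,0,0,0,-7],[-1,0,0,0,0,0,-7],[-1,0,0,0,0,0,-7],[-1,0,0,0,0,0,-7],[-1,0,0,0,0,0,-7],[-1,0,0,0,0,0,-7],[-1,0,0,0,0,0,-7],[-1,0,0,0,0,0,-7]]]}}

```text
clock: 32.58
position: [0.4306, 0.1431, 0.2214]
eef_rot: [[0.139, -0.99, -0.001], [-0.99, -0.139, -0.0], [0.0, 0.001, -1.0]]
contact_force: [-0.4, 0.7, 0.9]
width: 0.0853
```

Request:
{"method": "drive_tool", "body": {"steps": [[[-1,0,0,-5,0,0,-7],[-1,0,0,-5,0,0,-7],[-1,0,0,0,0,0,-2],[-1,0,0,0,0,0,0],[-1,0,0,0,0,0,0]]]}}

```text
clock: 33.0
position: [0.4306, 0.1434, 0.2316]
eef_rot: [[0.4, -0.916, -0.001], [-0.916, -0.4, -0.0], [-0.0, 0.001, -1.0]]
contact_force: [-0.1, 0.4, 0.0]
width: 0.0856
```

```bash
python3 -c "
from h import *
go(.619,-.106,.225,-66.3)"
```

```text
pos [0.4306 0.1434 0.2316] heading -66.41 q [ 0.142  0.133 -0.138  1.301 -0.    -1.841] w 0.0856 F [-0.1  0.4  0. ] t 33.0
shift [304.  -72.8   6.5] turn az -0.11
tilt 0.06
```

Request:
{"method": "drive_tool", "body": {"steps": [[[-1,20,-5,0,0,0,0],[-1,38,-9,0,0,0,0],[-1,38,-9,0,0,0,0],[-1,38,-9,0,0,0,0],[-1,38,-9,0,0,0,0],[-1,38,-9,0,0,0,0],[-1,38,-9,0,0,0,0],[-1,38,-9,0,0,0,0],[-1,18,-5,0,0,0,0],[-1,0,0,0,0,0,0],[-1,0,0,0,0,0,0],[-1,0,0,0,0,0,0]]]}}

```text
clock: 34.0
position: [0.6194, -0.1041, 0.2318]
eef_rot: [[0.402, -0.916, -0.001], [-0.916, -0.402, 0.0], [-0.001, 0.001, -1.0]]
contact_force: [0.1, 0.3, -0.0]
width: 0.0851
```

```bash
python3 -c "
from h import *
go(.619,-.106,.155,-66.3)";python3 look.py scene 240 130 350 260 5 s31 1.2
```

```text
pos [ 0.6194 -0.1041  0.2318] heading -66.28 q [-0.296  0.445  0.312  1.44   0.    -2.281] w 0.0851 F [ 0.1  0.3 -0. ] t 34.0
shift [ 1.6  1.1 76.8] turn az 0.02
tilt 0.06
pos [ 0.6193 -0.1037  0.2322] heading -66.23 q [-0.296  0.444  0.312  1.44   0.    -2.281] w 0.0853 F [ 0.5 -0.1  0.1] t 34.05
shift [-344.4  524.9  232.5] turn az None
tilt 0.03
```

View pics/s31.png

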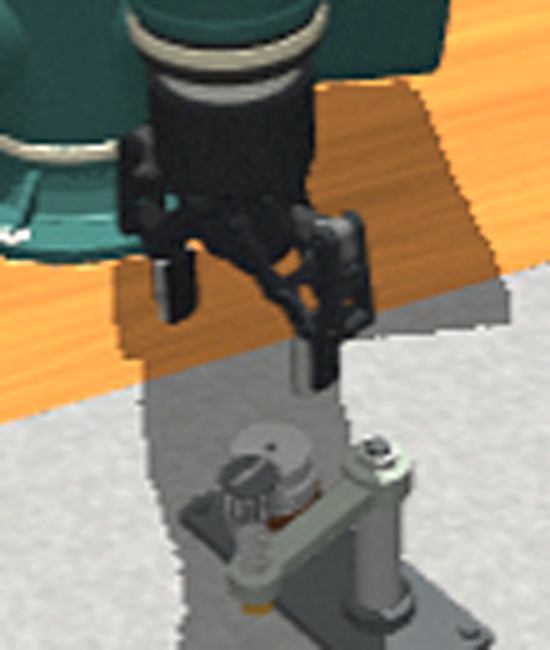

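Request:
{"method": "drive_tool", "body": {"steps": [[[-1,1.5,1,20,0,0,0],[-1,0,0,25,0,0,0],[-1,0,0,25,0,0,0],[-1,0,0,15,0,0,0],[-1,0,0,5,0,0,0],[-0.1,0,0,0,0,0,0],[-0.1,0,0,0,0,0,0],[-0.1,0,0,0,0,0,0],[-0.1,0,0,0,0,0,0],[-0.1,0,0,0,0,0,0]]]}}

```text
clock: 34.88
position: [0.62, -0.1061, 0.143]
eef_rot: [[0.404, -0.915, 0.001], [-0.915, -0.404, -0.0], [0.001, -0.001, -1.0]]
contact_force: [-0.0, -0.1, 0.5]
width: 0.0471
```

```bash
python3 -c "
from h import *
go(.619,-.106,.142,-66.3)";python3 look.py scene 240 150 350 260 7 s32 1.3
```

```text
pos [ 0.62   -0.1061  0.143 ] heading -66.2 q [-0.299  0.462  0.102  1.21   0.    -2.285] w 0.0471 F [-0.  -0.1  0.5] t 34.8833
shift [-0.5  0.9  1. ] turn az 0.1
tilt 0.07
pos [ 0.6199 -0.1061  0.1428] heading -66.2 q [-0.299  0.462  0.102  1.21  -0.    -2.285] w 0.0471 F [-0.3  0.1  0.3] t 34.9333
shift [-347.3  524.5  142.2] turn az None
tilt 0.05
```

View pics/s32.png

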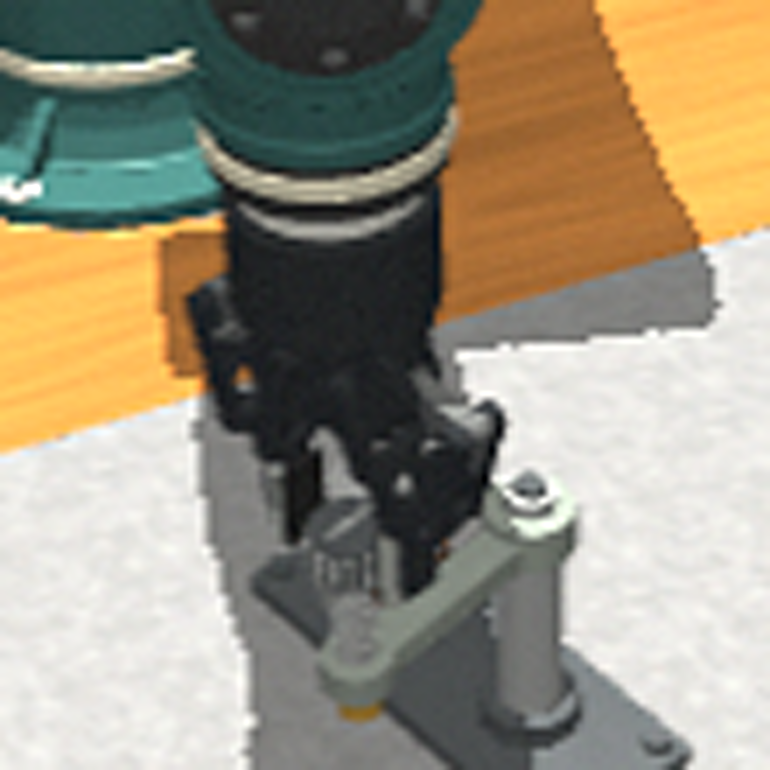

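Request:
{"method": "drive_tool", "body": {"steps": [[[-0.1,-0.4,9.15,0,0,0,5],[-0.1,-0.4,9.15,0,0,0,5],[-0.1,-0.4,9.15,0,0,0,5],[-0.1,-0.4,9.15,0,0,0,5],[-0.1,-0.4,9.15,0,0,0,5],[-0.1,-0.4,9.15,0,0,0,5],[-0.1,-0.4,9.15,0,0,0,5],[-0.1,-0.4,9.15,0,0,0,5],[-0.1,0,0,0,0,0,0],[-0.1,0,0,0,0,0,0]]]}}

```text
clock: 35.77
position: [0.5482, -0.1108, 0.1426]
eef_rot: [[-0.277, -0.961, 0.001], [-0.961, 0.277, -0.0], [-0.0, -0.001, -1.0]]
contact_force: [-0.3, 0.1, -0.2]
width: 0.0468
```

```bash
python3 -c "
from h import *
s=bot.sense(); d=s['position'][:2]-[.577,-.0105]; print(np.linalg.norm(d),np.degrees(np.arctan2(d[1],d[0])))
go(.619,-.106,.142,-106)";python3 look.py scene 240 150 350 260 7 s33 1.3
```

```text
0.10439613059623803 -106.03540596842822
pos [ 0.5482 -0.1108  0.1426] heading -106.06 q [-0.345  0.345 -0.091  1.135  0.    -1.636] w 0.0468 F [-0.3  0.1 -0.2] t 35.7667
shift [-24.2 -66.7   0.6] turn az -0.06
tilt 0.03
pos [ 0.5485 -0.1109  0.1425] heading -106.03 q [-0.345  0.345 -0.09   1.135  0.    -1.636] w 0.0471 F [ 0.9 -0.3 -0.2] t 35.8167
shift [ 44.8 557.9 142.1] turn az None
tilt 0.04
```

View pics/s33.png

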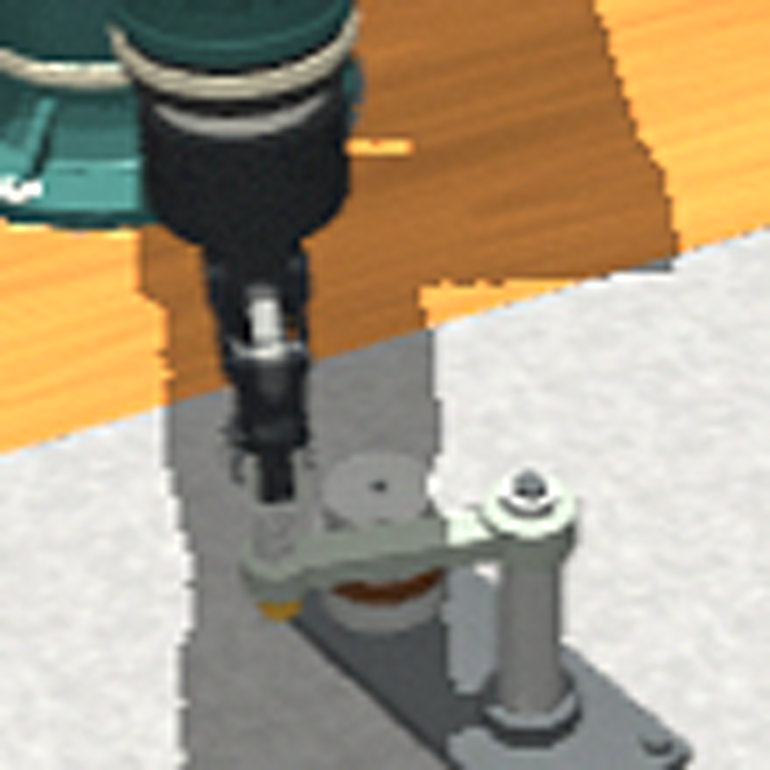

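Request:
{"method": "drive_tool", "body": {"steps": [[[-0.1,-0.4,9.15,0,0,0,5],[-0.1,-0.4,9.15,0,0,0,5],[-0.1,-0.4,9.15,0,0,0,5],[-0.1,-0.4,9.15,0,0,0,5],[-0.1,-0.4,9.15,0,0,0,5],[-0.1,-0.4,9.15,0,0,0,5],[-0.1,-0.4,9.15,0,0,0,5],[-0.1,-0.4,9.15,0,0,0,5],[-0.1,-0.4,9.15,0,0,0,5],[-0.1,-0.4,9.15,0,0,0,5],[-0.1,0,0,0,0,0,0],[-0.1,0,0,0,0,0,0]]]}}

```text
clock: 36.82
position: [0.4818, -0.0523, 0.1423]
eef_rot: [[-0.913, -0.408, 0.0], [-0.408, 0.913, -0.0], [-0.0, -0.0, -1.0]]
contact_force: [-0.6, -0.4, -0.2]
width: 0.0469
```

Request:
{"method": "drive_tool", "body": {"steps": [[[-0.1,-0.2,5.5,0,0,0,3],[-0.1,-0.2,5.5,0,0,0,3],[-0.1,-0.1,3.7,0,0,0,2],[-0.1,0,0,0,0,0,0],[-0.1,0,0,0,0,0,0]]]}}

```text
clock: 37.23
position: [0.4769, -0.0388, 0.1422]
eef_rot: [[-0.961, -0.276, 0.0], [-0.276, 0.961, -0.0], [-0.0, -0.0, -1.0]]
contact_force: [0.3, -0.0, 0.1]
width: 0.0471
```

```bash
python3 -c "
from h import *
s=bot.sense(); d=s['position'][:2]-[.577,-.0105]; print(np.linalg.norm(d),np.degrees(np.arctan2(d[1],d[0])))
go(.4757,-.037,.142,-164.8)";python3 look.py scene 240 150 350 260 7 s34 1.3
```

```text
0.10402285359521085 -164.21535514666934
pos [ 0.4769 -0.0388  0.1422] heading -163.97 q [-0.252  0.212 -0.285  1.074 -0.    -0.531] w 0.0471 F [ 0.3 -0.   0.1] t 37.2333
shift [0.7 2.1 0.2] turn az 0.83
tilt 0.01
pos [ 0.4768 -0.0388  0.1421] heading -164.01 q [-0.252  0.212 -0.285  1.074  0.    -0.531] w 0.0471 F [ 0.4 -0.1 -0.3] t 37.2833
shift [447.7 168.6 142.1] turn az None
tilt 0.0
```

View pics/s34.png

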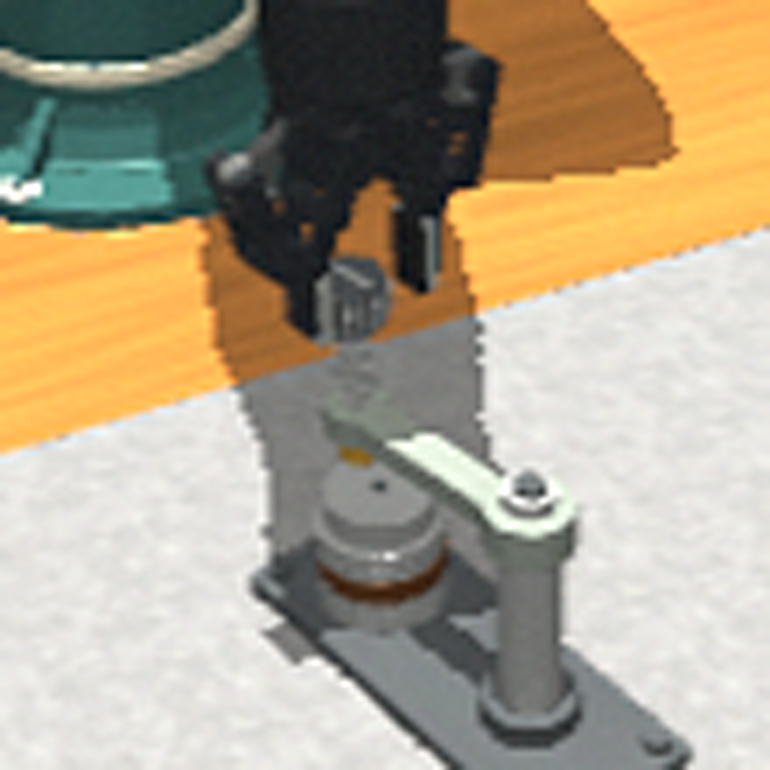

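Request:
{"method": "drive_tool", "body": {"steps": [[[-0.1,0,3,0,0,0,0.5],[-0.1,0,3,0,0,0,0.5],[-0.1,0,2,0,0,0,0],[-0.1,0,0,0,0,0,0]]]}}

```text
clock: 37.62
position: [0.4741, -0.0304, 0.1422]
eef_rot: [[-0.967, -0.256, -0.0], [-0.256, 0.967, 0.0], [0.0, 0.0, -1.0]]
contact_force: [0.3, -0.4, 0.5]
width: 0.0465
```

Request:
{"method": "drive_tool", "body": {"steps": [[[-0.1,0,1,0,0,0,0],[-0.1,0,0,0,0,0,0]]]}}

```text
clock: 37.78
position: [0.474, -0.0296, 0.1422]
eef_rot: [[-0.967, -0.256, -0.0], [-0.256, 0.967, 0.0], [0.0, 0.0, -1.0]]
contact_force: [0.3, -1.3, 0.7]
width: 0.0471
```

Request:
{"method": "drive_tool", "body": {"steps": [[[-0.1,0,1,0,0,0,0],[-0.1,0,0,0,0,0,0]]]}}

```text
clock: 37.95
position: [0.4739, -0.0291, 0.1423]
eef_rot: [[-0.967, -0.255, 0.0], [-0.255, 0.967, -0.001], [-0.0, -0.001, -1.0]]
contact_force: [0.6, -5.0, 0.1]
width: 0.0471
```

Request:
{"method": "drive_tool", "body": {"steps": [[[-0.1,0,-4,0,0,0,0],[-0.1,0,-4,0,0,0,0],[-0.1,0,0,0,0,0,0],[1,0,0,0,0,0,0],[1,0,0,0,0,0,0],[1,0,0,0,0,0,0],[1,0,0,0,0,0,0]]]}}

```text
clock: 38.53
position: [0.4759, -0.0366, 0.1424]
eef_rot: [[-0.967, -0.255, 0.0], [-0.255, 0.967, -0.0], [-0.0, -0.0, -1.0]]
contact_force: [-1.2, -1.6, 3.6]
width: 0.0299
```

```bash
python3 -c "
from h import *
go(.4757,-.037,.142,-164.8)";python3 look.py scene 250 150 340 250 7 s35 1.3
```

```text
pos [ 0.4759 -0.0366  0.1424] heading -165.2 q [-0.248  0.21  -0.287  1.073 -0.    -0.506] w 0.0299 F [-1.2 -1.6  3.6] t 38.5333
shift [ 0.3 -0.4  0.4] turn az -0.4
tilt 0.02
pos [ 0.4759 -0.0366  0.1423] heading -165.2 q [-0.248  0.21  -0.287  1.073 -0.    -0.506] w 0.0301 F [-0.7 -1.1  4.4] t 38.5833
shift [450.8 157.  142.2] turn az None
tilt 0.02
```

View pics/s35.png

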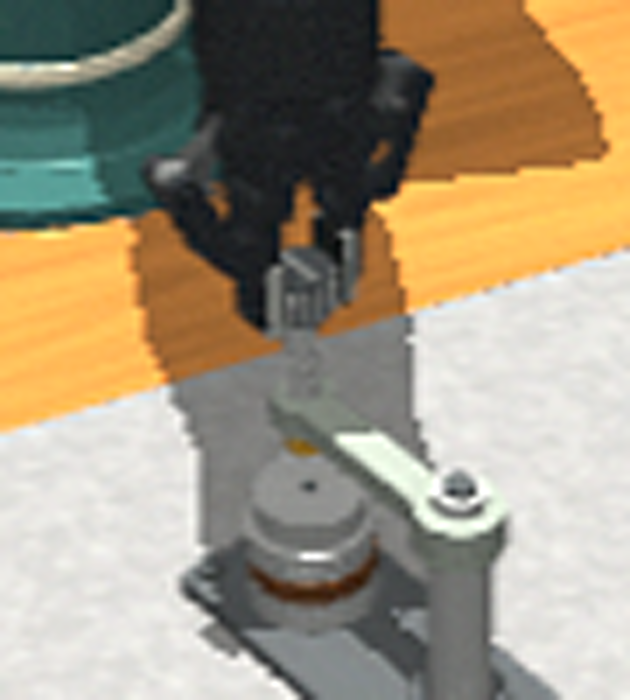

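Request:
{"method": "drive_tool", "body": {"steps": [[[1,0,0,0.2,0,0,7],[1,0,0,0.2,0,0,7],[1,0,0,0.2,0,0,7],[1,0,0,0.2,0,0,7],[1,0,0,0.2,0,0,7],[1,0,0,0.2,0,0,7],[1,0,0,0.2,0,0,7],[1,0,0,0.2,0,0,7],[1,0,0,0.2,0,0,7],[1,0,0,0.2,0,0,7],[1,0,0,0.2,0,0,7],[1,0,0,0.2,0,0,7]]]}}

```text
clock: 39.58
position: [0.4756, -0.0371, 0.14]
eef_rot: [[-0.349, 0.937, -0.0], [0.937, 0.349, -0.002], [-0.001, -0.001, -1.0]]
contact_force: [-4.5, -5.1, 6.4]
width: 0.0304
```

```bash
python3 -c "
from h import *
go(.4757,-.037,.142,-164.8)";python3 look.py scene 250 150 340 250 7 s36 1.3
```

```text
pos [ 0.4756 -0.0371  0.14  ] heading 110.44 q [-0.248  0.211 -0.292  1.067 -0.002  0.966] w 0.0304 F [-4.5 -5.1  6.4] t 39.5833
shift [ 0.1  0.1 -2. ] turn az -84.76
tilt 0.09
pos [ 0.4756 -0.0371  0.1399] heading 109.85 q [-0.248  0.211 -0.292  1.067 -0.002  0.976] w 0.0302 F [-3.1 -4.9  6.8] t 39.6333
shift [ 196.6 -434.6  140.1] turn az None
tilt 0.09
```

View pics/s36.png

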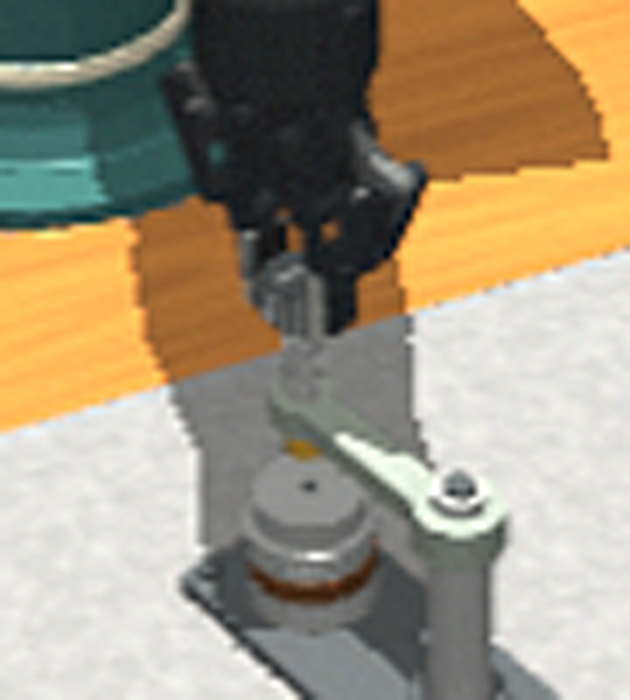

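Request:
{"method": "drive_tool", "body": {"steps": [[[1,0,0,0.2,0,0,7],[1,0,0,0.2,0,0,7],[1,0,0,0.2,0,0,7],[1,0,0,0.2,0,0,7],[1,0,0,0.2,0,0,7],[1,0,0,0.2,0,0,7],[1,0,0,0.2,0,0,7],[1,0,0,0.2,0,0,7],[1,0,0,0.2,0,0,7],[1,0,0,0.2,0,0,7],[1,0,0,0.2,0,0,7],[1,0,0,0.2,0,0,7]]]}}

```text
clock: 40.63
position: [0.475, -0.0369, 0.1375]
eef_rot: [[0.895, 0.445, -0.001], [0.445, -0.895, -0.001], [-0.002, 0.0, -1.0]]
contact_force: [-7.2, -4.6, 9.9]
width: 0.0303
```

Request:
{"method": "drive_tool", "body": {"steps": [[[1,0,0,0.2,0,0,7],[1,0,0,0.2,0,0,7],[1,0,0,0.2,0,0,7],[1,0,0,0,0,0,0],[1,0,0,0,0,0,0]]]}}

```text
clock: 41.05
position: [0.4749, -0.0368, 0.137]
eef_rot: [[0.995, 0.1, -0.001], [0.1, -0.995, -0.001], [-0.001, 0.001, -1.0]]
contact_force: [-7.3, -2.7, 11.1]
width: 0.0302
```

```bash
python3 -c "
from h import *
go(.4757,-.037,.142,-164.8)";python3 look.py scene 250 150 340 250 7 s37 1.3
```

```text
pos [ 0.4749 -0.0368  0.137 ] heading 5.74 q [-2.480e-01  2.130e-01 -2.990e-01  1.060e+00 -1.000e-03  2.794e+00] w 0.0302 F [-7.3 -2.7 11.1] t 41.05
shift [ 0.7  0.3 -5. ] turn az 170.54
tilt 0.09
pos [ 0.4749 -0.0368  0.137 ] heading 5.77 q [-2.480e-01  2.130e-01 -2.990e-01  1.060e+00 -1.000e-03  2.793e+00] w 0.0302 F [-7.2 -3.2 10.5] t 41.1
shift [-468.6  -84.5  137.6] turn az None
tilt 0.09
```

View pics/s37.png

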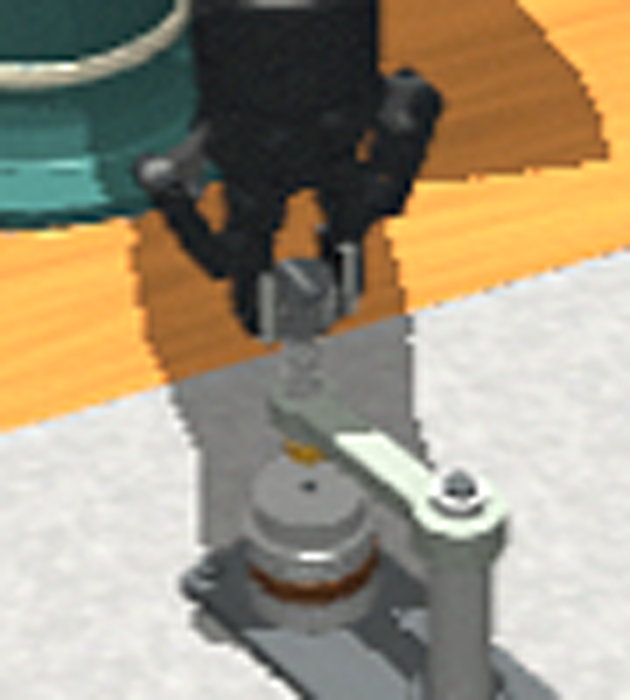

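Request:
{"method": "drive_tool", "body": {"steps": [[[-0.4,0,0,0,0,0,0],[-0.4,0,0,0,0,0,0],[-0.4,0,0,0,0,0,0],[-0.4,0,0,0,0,0,-7],[-0.4,0,0,0,0,0,-7],[-0.4,0,0,0,0,0,-7],[-0.4,0,0,0,0,0,-7],[-0.4,0,0,0,0,0,-7],[-0.4,0,0,0,0,0,-7],[-0.4,0,0,0,0,0,-7],[-0.4,0,0,0,0,0,-7],[-0.4,0,0,0,0,0,-7]]]}}

```text
clock: 42.1
position: [0.4759, -0.0364, 0.1366]
eef_rot: [[0.356, 0.935, -0.0], [0.935, -0.356, 0.0], [0.0, -0.0, -1.0]]
contact_force: [-0.7, -0.1, -0.8]
width: 0.0597
```

```bash
python3 -c "
from h import *
go(.4757,-.037,.137,-164.8)";python3 look.py scene 250 150 340 250 7 s38 1.3
```

```text
pos [ 0.4759 -0.0364  0.1366] heading 69.15 q [-0.247  0.214 -0.298  1.059  0.     1.687] w 0.0597 F [-0.7 -0.1 -0.8] t 42.1
shift [-0.6  0.  -0.4] turn az -126.05
tilt 0.01
pos [ 0.4759 -0.0364  0.1367] heading 69.69 q [-0.248  0.214 -0.298  1.059  0.     1.678] w 0.0603 F [ 0.1  0.4 -0.2] t 42.15
shift [-131.  -459.   136.7] turn az None
tilt 0.01
```

View pics/s38.png

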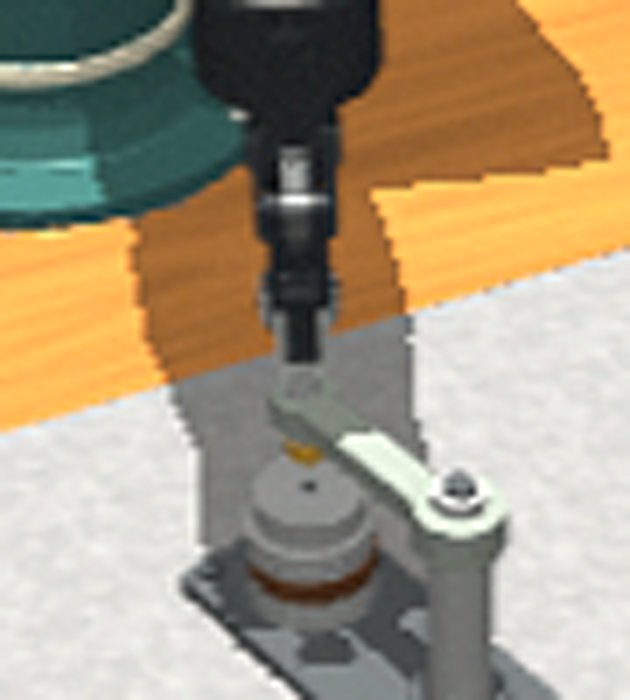

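Request:
{"method": "drive_tool", "body": {"steps": [[[-0.4,0,0,0,0,0,-7],[-0.4,0,0,0,0,0,-7],[-0.4,0,0,0,0,0,-7],[-0.4,0,0,0,0,0,-7],[-0.4,0,0,0,0,0,-7],[-0.4,0,0,0,0,0,-7],[-0.4,0,0,0,0,0,-7],[-0.4,0,0,0,0,0,-7],[-0.4,0,0,0,0,0,-7],[-0.4,0,0,0,0,0,-7],[-0.4,0,0,0,0,0,-7],[-0.4,0,0,0,0,0,-7]]]}}

```text
clock: 43.15
position: [0.4759, -0.0365, 0.1367]
eef_rot: [[-0.891, 0.455, -0.0], [0.455, 0.891, 0.0], [0.0, 0.0, -1.0]]
contact_force: [0.3, -0.5, 0.2]
width: 0.0595
```

Request:
{"method": "drive_tool", "body": {"steps": [[[-0.4,0,0,0,0,0,-7],[-0.4,0,0,0,0,0,-7],[-0.4,0,0,0,0,0,-7],[-0.4,0,0,0,0,0,-7],[-0.4,0,0,0,0,0,-7],[-0.4,0,0,0,0,0,-7],[-0.4,0,0,0,0,0,-7],[-0.4,0,0,0,0,0,-7],[-0.4,0,0,0,0,0,-7],[-0.4,0,0,0,0,0,-7],[-0.4,0,0,0,0,0,-7],[-0.4,0,0,0,0,0,-7]]]}}

```text
clock: 44.15
position: [0.4759, -0.0364, 0.1367]
eef_rot: [[-0.545, -0.838, 0.0], [-0.838, 0.545, 0.0], [-0.0, 0.0, -1.0]]
contact_force: [-0.3, -0.3, 1.1]
width: 0.0599
```

Request:
{"method": "drive_tool", "body": {"steps": [[[-0.4,0,0,0,0,0,-7],[-0.4,0,0,0,0,0,-7],[-0.4,0,0,0,0,0,-7],[-0.4,0,0,0,0,0,-7],[-0.4,0,0,0,0,0,-7],[-0.4,0,0,0,0,0,-7],[-0.4,0,0,0,0,0,-7],[-0.4,0,0,0,0,0,-7],[-0.4,0,0,0,0,0,-7],[-0.4,0,0,0,0,0,-7],[-0.4,0,0,0,0,0,-7],[-0.4,0,0,0,0,0,0]]]}}

```text
clock: 45.15
position: [0.4759, -0.0365, 0.1367]
eef_rot: [[0.694, -0.72, -0.0], [-0.72, -0.694, 0.0], [-0.0, -0.0, -1.0]]
contact_force: [0.3, 0.4, -0.5]
width: 0.0598
```

```bash
python3 -c "
from h import *
go(.4757,-.037,.137)"
```

```text
pos [ 0.4759 -0.0365  0.1367] heading -46.02 q [-0.248  0.214 -0.298  1.059  0.    -2.586] w 0.0598 F [ 0.3  0.4 -0.5] t 45.15
shift [ 0.2  0.5 -0.3] turn az None
tilt 0.01
```

Request:
{"method": "drive_tool", "body": {"steps": [[[-0.4,0,0,0,0,0,-7],[-0.4,0,0,0,0,0,-7],[-0.4,0,0,0,0,0,-7],[-0.4,0,0,0,0,0,0],[1,0,0,0,0,0,0],[1,0,0,0,0,0,0],[1,0,0,0,0,0,0],[1,0,0,0,0,0,0],[1,0,0,0,0,0,0]]]}}

```text
clock: 45.9
position: [0.4758, -0.0369, 0.1371]
eef_rot: [[0.903, -0.43, 0.0], [-0.43, -0.903, -0.001], [0.0, 0.001, -1.0]]
contact_force: [-3.4, -2.5, 5.2]
width: 0.0303
```

Request:
{"method": "drive_tool", "body": {"steps": [[[1,0,0,0.19,0,0,7],[1,0,0,0.19,0,0,7],[1,0,0,0.19,0,0,7],[1,0,0,0.19,0,0,7],[1,0,0,0.19,0,0,7],[1,0,0,0.19,0,0,7],[1,0,0,0.19,0,0,7],[1,0,0,0.19,0,0,7],[1,0,0,0.19,0,0,7],[1,0,0,0.19,0,0,7],[1,0,0,0.19,0,0,7],[1,0,0,0.19,0,0,7]]]}}

```text
clock: 46.9
position: [0.4753, -0.037, 0.1347]
eef_rot: [[-0.339, -0.941, -0.001], [-0.941, 0.339, -0.001], [0.001, 0.0, -1.0]]
contact_force: [-5.7, -4.1, 6.3]
width: 0.0299
```

Request:
{"method": "drive_tool", "body": {"steps": [[[1,0,0,0.19,0,0,7],[1,0,0,0.19,0,0,7],[1,0,0,0.19,0,0,7],[1,0,0,0.19,0,0,7],[1,0,0,0.19,0,0,7],[1,0,0,0.19,0,0,7],[1,0,0,0.19,0,0,7],[1,0,0,0.19,0,0,7],[1,0,0,0.19,0,0,7],[1,0,0,0.19,0,0,7],[1,0,0,0.19,0,0,7],[1,0,0,0.19,0,0,7]]]}}

```text
clock: 47.9
position: [0.4751, -0.0367, 0.1324]
eef_rot: [[-0.971, 0.238, -0.001], [0.238, 0.971, -0.001], [0.001, -0.001, -1.0]]
contact_force: [-5.2, -1.4, 6.7]
width: 0.0301
```

Request:
{"method": "drive_tool", "body": {"steps": [[[1,0,0,0.19,0,0,7],[1,0,0,0.19,0,0,7],[1,0,0,0.19,0,0,7],[1,0,0,0.19,0,0,7],[1,0,0,0.19,0,0,7],[1,0,0,0.19,0,0,7],[1,0,0,0.19,0,0,7],[1,0,0,0.19,0,0,7],[1,0,0,0.19,0,0,7],[1,0,0,0.19,0,0,7],[1,0,0,0.19,0,0,7],[1,0,0,0.19,0,0,7]]]}}

```text
clock: 48.9
position: [0.4754, -0.0364, 0.1301]
eef_rot: [[0.135, 0.991, -0.001], [0.991, -0.135, 0.0], [0.0, -0.001, -1.0]]
contact_force: [-3.0, 0.2, 4.5]
width: 0.03
```

```bash
python3 -c "
from h import *
go(.4757,-.037,.137)";python3 look.py scene 250 150 340 250 7 s39 1.3
```

```text
pos [ 0.4754 -0.0364  0.1301] heading 82.22 q [-0.248  0.217 -0.312  1.042  0.     1.459] w 0.03 F [-3.   0.2  4.5] t 48.9
shift [-0.6  0.4 -6.9] turn az None
tilt 0.03
pos [ 0.4754 -0.0364  0.13  ] heading 81.63 q [-0.248  0.217 -0.312  1.042  0.     1.469] w 0.0301 F [-3.4  0.2  5. ] t 48.95
shift [ -33.2 -475.6  130.3] turn az None
tilt 0.03
```

View pics/s39.png

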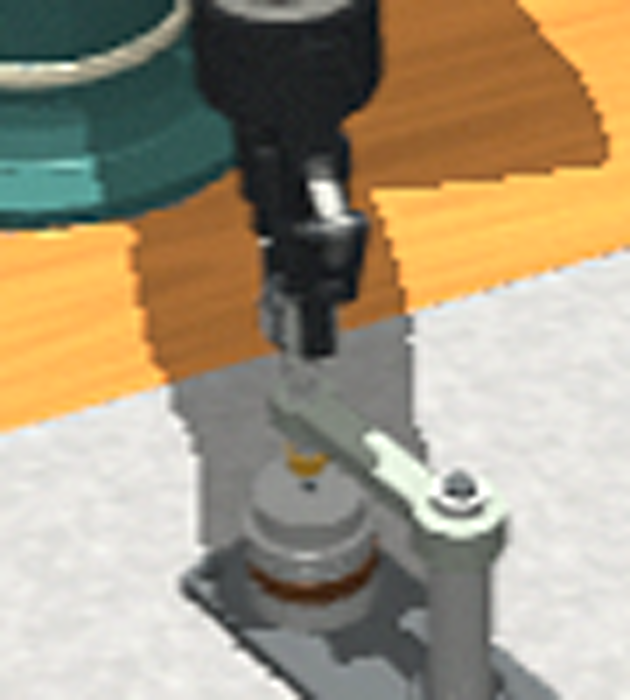

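Request:
{"method": "drive_tool", "body": {"steps": [[[1,0,0,0.19,0,0,7],[1,0,0,0.19,0,0,7],[1,0,0,0.19,0,0,7],[1,0,0,0.19,0,0,7],[1,0,0,0.19,0,0,7],[1,0,0,0.19,0,0,7],[1,0,0,0.19,0,0,7],[1,0,0,0.19,0,0,7],[1,0,0,0.19,0,0,7],[1,0,0,0.19,0,0,7],[1,0,0,0.19,0,0,7],[1,0,0,0,0,0,0]]]}}

```text
clock: 49.95
position: [0.4758, -0.0367, 0.128]
eef_rot: [[0.996, 0.091, -0.0], [0.091, -0.996, -0.0], [-0.0, 0.0, -1.0]]
contact_force: [-1.2, -1.5, 3.5]
width: 0.03
```

Request:
{"method": "drive_tool", "body": {"steps": [[[-0.4,0,0,0,0,0,0],[-0.4,0,0,0,0,0,0],[-0.4,0,0,0,0,0,0],[-0.4,0,0,0,0,0,-7],[-0.4,0,0,0,0,0,-7],[-0.4,0,0,0,0,0,-7],[-0.4,0,0,0,0,0,-7],[-0.4,0,0,0,0,0,-7],[-0.4,0,0,0,0,0,-7],[-0.4,0,0,0,0,0,-7],[-0.4,0,0,0,0,0,-7],[-0.4,0,0,0,0,0,-7]]]}}

```text
clock: 50.95
position: [0.4759, -0.0365, 0.1278]
eef_rot: [[0.355, 0.935, 0.0], [0.935, -0.355, 0.0], [0.0, 0.0, -1.0]]
contact_force: [-0.7, 0.5, -0.2]
width: 0.0598
```

```bash
python3 -c "
from h import *
go(.4757,-.037,.128)"
```

```text
pos [ 0.4759 -0.0365  0.1278] heading 69.23 q [-0.248  0.219 -0.316  1.035  0.     1.686] w 0.0598 F [-0.7  0.5 -0.2] t 50.95
shift [-0.6  0.  -0.2] turn az None
tilt 0.01
```

Request:
{"method": "drive_tool", "body": {"steps": [[[-0.4,0,0,0,0,0,-7],[-0.4,0,0,0,0,0,-7],[-0.4,0,0,0,0,0,-7],[-0.4,0,0,0,0,0,-7],[-0.4,0,0,0,0,0,-7],[-0.4,0,0,0,0,0,-7],[-0.4,0,0,0,0,0,-7],[-0.4,0,0,0,0,0,-7],[-0.4,0,0,0,0,0,-7],[-0.4,0,0,0,0,0,-7],[-0.4,0,0,0,0,0,-7],[-0.4,0,0,0,0,0,-7]]]}}

```text
clock: 51.95
position: [0.4758, -0.0365, 0.1278]
eef_rot: [[-0.893, 0.45, -0.0], [0.45, 0.893, 0.0], [0.0, 0.0, -1.0]]
contact_force: [-0.3, -0.7, -0.4]
width: 0.06
```

Request:
{"method": "drive_tool", "body": {"steps": [[[-0.4,0,0,0,0,0,-7],[-0.4,0,0,0,0,0,-7],[-0.4,0,0,0,0,0,-7],[-0.4,0,0,0,0,0,-7],[-0.4,0,0,0,0,0,-7],[-0.4,0,0,0,0,0,-7],[-0.4,0,0,0,0,0,-7],[-0.4,0,0,0,0,0,-7],[-0.4,0,0,0,0,0,-7],[-0.4,0,0,0,0,0,-7],[-0.4,0,0,0,0,0,-7],[-0.4,0,0,0,0,0,-7]]]}}

```text
clock: 52.95
position: [0.4759, -0.0365, 0.1278]
eef_rot: [[-0.541, -0.841, -0.0], [-0.841, 0.541, 0.0], [-0.0, 0.0, -1.0]]
contact_force: [0.0, -0.7, 0.7]
width: 0.0598
```

Request:
{"method": "drive_tool", "body": {"steps": [[[-0.4,0,0,0,0,0,-7],[-0.4,0,0,0,0,0,-7],[-0.4,0,0,0,0,0,-7],[-0.4,0,0,0,0,0,-7],[-0.4,0,0,0,0,0,-7],[-0.4,0,0,0,0,0,-7],[-0.4,0,0,0,0,0,-7],[-0.4,0,0,0,0,0,-7],[-0.4,0,0,0,0,0,-7],[-0.4,0,0,0,0,0,-7],[-0.4,0,0,0,0,0,-7],[-0.4,0,0,0,0,0,0]]]}}

```text
clock: 53.95
position: [0.4759, -0.0365, 0.1278]
eef_rot: [[0.697, -0.717, 0.0], [-0.717, -0.697, 0.0], [-0.0, -0.0, -1.0]]
contact_force: [-0.2, 1.1, 0.4]
width: 0.0599
```

Request:
{"method": "drive_tool", "body": {"steps": [[[-0.4,0,0,0,0,0,-7],[-0.4,0,0,0,0,0,-7],[-0.4,0,0,0,0,0,-7],[-0.4,0,0,0,0,0,0],[1,0,0,0,0,0,0],[1,0,0,0,0,0,0],[1,0,0,0,0,0,0],[1,0,0,0,0,0,0],[1,0,0,0,0,0,0]]]}}

```text
clock: 54.7
position: [0.4757, -0.0369, 0.1281]
eef_rot: [[0.903, -0.429, 0.0], [-0.429, -0.903, -0.001], [0.0, 0.001, -1.0]]
contact_force: [-3.3, -2.2, 5.1]
width: 0.03
```

```bash
python3 -c "
from h import *
go(.4757,-.037,.128)";python3 look.py scene 250 150 340 250 7 s40 1.3
```

```text
pos [ 0.4757 -0.0369  0.1281] heading -25.42 q [-2.480e-01  2.190e-01 -3.160e-01  1.036e+00 -1.000e-03 -2.946e+00] w 0.03 F [-3.3 -2.2  5.1] t 54.7
shift [0.  0.1 0.1] turn az None
tilt 0.05
pos [ 0.4757 -0.0369  0.1281] heading -25.42 q [-2.480e-01  2.190e-01 -3.160e-01  1.036e+00 -1.000e-03 -2.946e+00] w 0.0299 F [-3.1 -2.1  5. ] t 54.75
shift [-445.6  170.8  128.1] turn az None
tilt 0.05
```

View pics/s40.png

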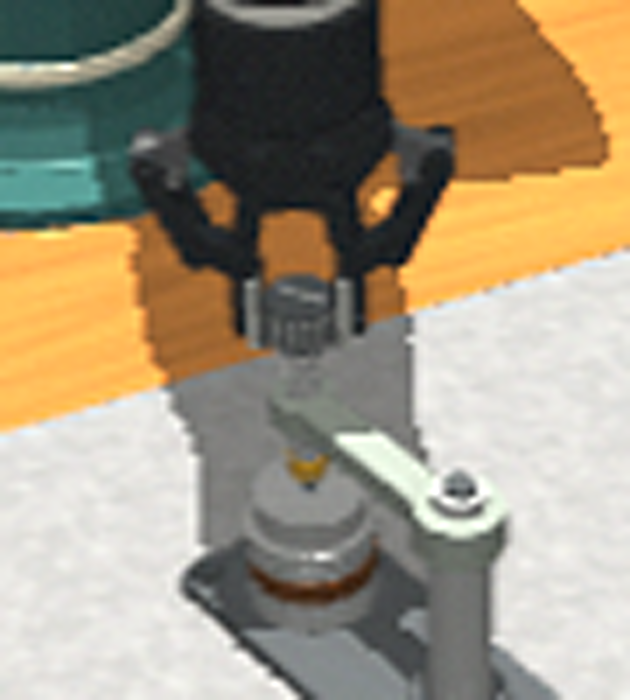

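Request:
{"method": "drive_tool", "body": {"steps": [[[1,0,0,0.19,0,0,7],[1,0,0,0.19,0,0,7],[1,0,0,0.19,0,0,7],[1,0,0,0.19,0,0,7],[1,0,0,0.19,0,0,7],[1,0,0,0.19,0,0,7],[1,0,0,0.19,0,0,7],[1,0,0,0.19,0,0,7],[1,0,0,0.19,0,0,7],[1,0,0,0.19,0,0,7],[1,0,0,0.19,0,0,7],[1,0,0,0.19,0,0,7]]]}}

```text
clock: 55.75
position: [0.4753, -0.037, 0.1258]
eef_rot: [[-0.338, -0.941, -0.001], [-0.941, 0.338, -0.001], [0.001, 0.0, -1.0]]
contact_force: [-5.5, -4.2, 6.2]
width: 0.0304
```

Request:
{"method": "drive_tool", "body": {"steps": [[[1,0,0,0.19,0,0,7],[1,0,0,0.19,0,0,7],[1,0,0,0.19,0,0,7],[1,0,0,0.19,0,0,7],[1,0,0,0.19,0,0,7],[1,0,0,0.19,0,0,7],[1,0,0,0.19,0,0,7],[1,0,0,0.19,0,0,7],[1,0,0,0.19,0,0,7],[1,0,0,0.19,0,0,7],[1,0,0,0.19,0,0,7],[1,0,0,0.19,0,0,7]]]}}

```text
clock: 56.75
position: [0.4751, -0.0367, 0.1234]
eef_rot: [[-0.971, 0.238, -0.001], [0.238, 0.971, -0.001], [0.001, -0.001, -1.0]]
contact_force: [-6.1, -1.9, 7.1]
width: 0.0297
```

Request:
{"method": "drive_tool", "body": {"steps": [[[1,0,0,0.19,0,0,7],[1,0,0,0.19,0,0,7],[1,0,0,0.19,0,0,7],[1,0,0,0.19,0,0,7],[1,0,0,0.19,0,0,7],[1,0,0,0.19,0,0,7],[1,0,0,0.19,0,0,7],[1,0,0,0.19,0,0,7],[1,0,0,0.19,0,0,7],[1,0,0,0.19,0,0,7],[1,0,0,0.19,0,0,7],[1,0,0,0.19,0,0,7]]]}}

```text
clock: 57.75
position: [0.4754, -0.0364, 0.1212]
eef_rot: [[0.135, 0.991, -0.001], [0.991, -0.135, 0.0], [0.0, -0.001, -1.0]]
contact_force: [-3.5, 1.5, 5.7]
width: 0.0302
```

Request:
{"method": "drive_tool", "body": {"steps": [[[1,0,0,0.19,0,0,7],[1,0,0,0.19,0,0,7],[1,0,0,0.19,0,0,7],[1,0,0,0.19,0,0,7],[1,0,0,0.19,0,0,7],[1,0,0,0.19,0,0,7],[1,0,0,0.19,0,0,7],[1,0,0,0.19,0,0,7],[1,0,0,0.19,0,0,7],[1,0,0,0.19,0,0,7],[1,0,0,0.19,0,0,7],[1,0,0,0,0,0,0]]]}}

```text
clock: 58.75
position: [0.4757, -0.0367, 0.119]
eef_rot: [[0.996, 0.092, -0.0], [0.092, -0.996, -0.0], [-0.0, 0.0, -1.0]]
contact_force: [-2.2, -2.2, 3.6]
width: 0.0302
```

```bash
python3 -c "
from h import *
go(.4757,-.037,.128)";python3 look.py scene 250 150 340 250 7 s41 1.3
```

```text
pos [ 0.4757 -0.0367  0.119 ] heading 5.28 q [-0.248  0.225 -0.334  1.012 -0.     2.802] w 0.0302 F [-2.2 -2.2  3.6] t 58.75
shift [-0.1  0.3 -9. ] turn az None
tilt 0.02
pos [ 0.4758 -0.0367  0.1191] heading 5.76 q [-0.248  0.225 -0.334  1.012 -0.     2.793] w 0.0301 F [-2.6 -1.3  3.3] t 58.8
shift [-469.7  -84.3  119.1] turn az None
tilt 0.02
```

View pics/s41.png

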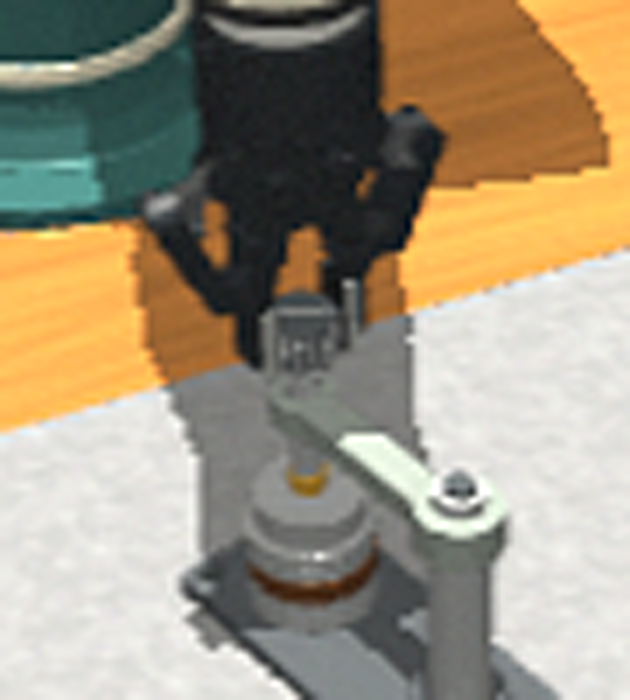

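Request:
{"method": "drive_tool", "body": {"steps": [[[-0.4,0,0,0,0,0,0],[-0.4,0,0,0,0,0,0],[-0.4,0,0,0,0,0,0],[-0.4,0,0,0,0,0,-7],[-0.4,0,0,0,0,0,-7],[-0.4,0,0,0,0,0,-7],[-0.4,0,0,0,0,0,-7],[-0.4,0,0,0,0,0,-7],[-0.4,0,0,0,0,0,-7],[-0.4,0,0,0,0,0,-7],[-0.4,0,0,0,0,0,-7],[-0.4,0,0,0,0,0,-7]]]}}

```text
clock: 59.8
position: [0.4759, -0.0365, 0.1189]
eef_rot: [[0.355, 0.935, 0.0], [0.935, -0.355, 0.0], [0.0, -0.0, -1.0]]
contact_force: [-0.5, 0.3, 0.4]
width: 0.0597
```

Request:
{"method": "drive_tool", "body": {"steps": [[[-0.4,0,0,0,0,0,-7],[-0.4,0,0,0,0,0,-7],[-0.4,0,0,0,0,0,-7],[-0.4,0,0,0,0,0,-7],[-0.4,0,0,0,0,0,-7],[-0.4,0,0,0,0,0,-7],[-0.4,0,0,0,0,0,-7],[-0.4,0,0,0,0,0,-7],[-0.4,0,0,0,0,0,-7],[-0.4,0,0,0,0,0,-7],[-0.4,0,0,0,0,0,-7],[-0.4,0,0,0,0,0,-7]]]}}

```text
clock: 60.8
position: [0.4759, -0.0365, 0.1189]
eef_rot: [[-0.893, 0.451, 0.0], [0.451, 0.893, 0.0], [0.0, 0.0, -1.0]]
contact_force: [0.6, -0.2, -0.4]
width: 0.0593
```

Request:
{"method": "drive_tool", "body": {"steps": [[[-0.4,0,0,0,0,0,-7],[-0.4,0,0,0,0,0,-7],[-0.4,0,0,0,0,0,-7],[-0.4,0,0,0,0,0,-7],[-0.4,0,0,0,0,0,-7],[-0.4,0,0,0,0,0,-7],[-0.4,0,0,0,0,0,-7],[-0.4,0,0,0,0,0,-7],[-0.4,0,0,0,0,0,-7],[-0.4,0,0,0,0,0,-7],[-0.4,0,0,0,0,0,0]]]}}

```text
clock: 61.72
position: [0.4759, -0.0365, 0.1189]
eef_rot: [[-0.729, -0.685, 0.0], [-0.685, 0.729, 0.0], [-0.0, 0.0, -1.0]]
contact_force: [0.5, -0.5, -0.9]
width: 0.0598
```

Request:
{"method": "drive_tool", "body": {"steps": [[[1,0,0,0,0,0,0],[1,0,0,0,0,0,0],[1,0,0,0,0,0,0],[1,0,0,0,0,0,0],[1,0,0,0,0,0,0]]]}}

```text
clock: 62.13
position: [0.4758, -0.0365, 0.1191]
eef_rot: [[-0.735, -0.678, 0.0], [-0.678, 0.735, -0.0], [-0.0, -0.0, -1.0]]
contact_force: [-1.3, 1.0, 5.5]
width: 0.0305
```

```bash
python3 -c "
from h import *
go(.4757,-.037,.119)"
```

```text
pos [ 0.4758 -0.0365  0.1191] heading -137.31 q [-0.248  0.225 -0.334  1.012  0.    -0.993] w 0.0305 F [-1.3  1.   5.5] t 62.1333
shift [ 0.4 -0.3  0.1] turn az None
tilt 0.01
```

Request:
{"method": "drive_tool", "body": {"steps": [[[1,0,0,0.19,0,0,7],[1,0,0,0.19,0,0,7],[1,0,0,0.19,0,0,7],[1,0,0,0.19,0,0,7],[1,0,0,0.19,0,0,7],[1,0,0,0.19,0,0,7],[1,0,0,0.19,0,0,7],[1,0,0,0.19,0,0,7],[1,0,0,0.19,0,0,7],[1,0,0,0.19,0,0,7],[1,0,0,0.19,0,0,7],[1,0,0,0.19,0,0,7]]]}}

```text
clock: 63.13
position: [0.4759, -0.0371, 0.1169]
eef_rot: [[-0.747, 0.664, 0.0], [0.664, 0.747, -0.001], [-0.001, -0.001, -1.0]]
contact_force: [-2.4, -3.9, 6.0]
width: 0.0303
```

Request:
{"method": "drive_tool", "body": {"steps": [[[1,0,0,0.19,0,0,7],[1,0,0,0.19,0,0,7],[1,0,0,0.19,0,0,7],[1,0,0,0.19,0,0,7],[1,0,0,0.19,0,0,7],[1,0,0,0.19,0,0,7],[1,0,0,0.19,0,0,7],[1,0,0,0.19,0,0,7],[1,0,0,0.19,0,0,7],[1,0,0,0.19,0,0,7],[1,0,0,0,0,0,0]]]}}

```text
clock: 64.05
position: [0.4753, -0.0372, 0.115]
eef_rot: [[0.371, 0.929, -0.001], [0.929, -0.371, -0.002], [-0.002, -0.0, -1.0]]
contact_force: [-6.3, -4.0, 8.5]
width: 0.0302
```

```bash
python3 -c "
from h import *
go(.4757,-.037,.119)";python3 look.py scene 250 150 340 250 7 s42 1.3
```

```text
pos [ 0.4753 -0.0372  0.115 ] heading 68.22 q [-0.248  0.228 -0.342  1.001 -0.002  1.703] w 0.0302 F [-6.3 -4.   8.5] t 64.05
shift [ 0.3  0.3 -4. ] turn az None
tilt 0.1
pos [ 0.4753 -0.0371  0.1149] heading 68.56 q [-0.248  0.228 -0.342  1.001 -0.002  1.697] w 0.0301 F [-6.4 -5.1  8.7] t 64.1
shift [-138.9 -455.9  115.3] turn az None
tilt 0.1
```

View pics/s42.png

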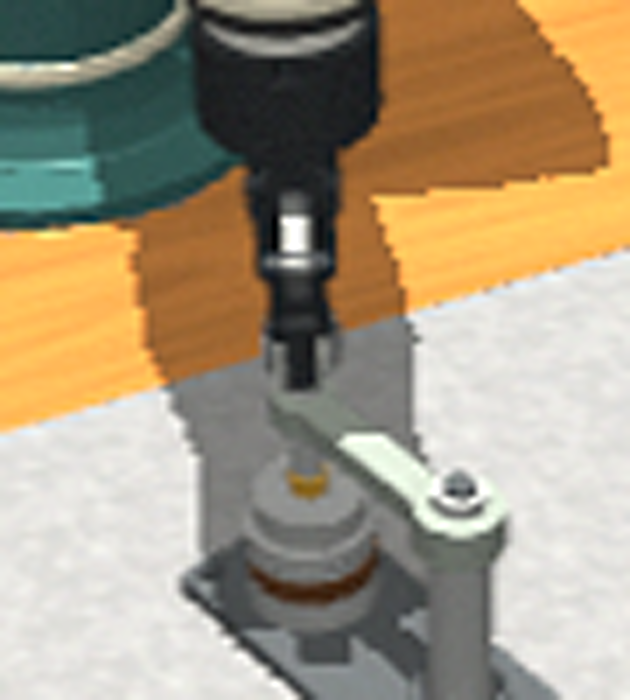

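Request:
{"method": "drive_tool", "body": {"steps": [[[1,0,0,0.19,0,0,7],[1,0,0,0.19,0,0,7],[1,0,0,0.19,0,0,7],[1,0,0,0.19,0,0,7],[1,0,0,0.19,0,0,7],[1,0,0,0.19,0,0,7],[1,0,0,0.19,0,0,7],[1,0,0,0,0,0,0],[1,0,0,0,0,0,0]]]}}

```text
clock: 64.85
position: [0.475, -0.0369, 0.1136]
eef_rot: [[0.942, 0.336, -0.001], [0.336, -0.942, -0.001], [-0.002, 0.001, -1.0]]
contact_force: [-7.4, -2.3, 10.2]
width: 0.03
```

Request:
{"method": "drive_tool", "body": {"steps": [[[-1,0,0,0,0,0,0],[-1,0,0,0,0,0,0],[-1,0,0,0,0,0,0],[-1,0,0,0,0,0,0],[-1,0,0,0,0,0,0],[-1,0,0,-10,0,0,0],[-1,0,0,-30,0,0,0],[-1,0,0,-30,0,0,0],[-1,0,0,-30,0,0,0],[-1,0,0,0,0,0,0],[-1,0,0,0,0,0,0]]]}}

```text
clock: 65.77
position: [0.4767, -0.0367, 0.2145]
eef_rot: [[0.941, 0.339, 0.003], [0.339, -0.941, -0.001], [0.002, 0.001, -1.0]]
contact_force: [0.3, 0.5, -0.3]
width: 0.0853
```

```bash
python3 -c "
from h import *
go(.4757,-.037,.119)";python3 look.py scene 250 150 340 250 7 s43 1.3
```

```text
pos [ 0.4767 -0.0367  0.2145] heading 19.79 q [-0.248  0.177 -0.13   1.262  0.     2.549] w 0.0853 F [ 0.3  0.5 -0.3] t 65.7667
shift [-1.2 -0.2 95.5] turn az None
tilt 0.15
pos [ 0.476  -0.0365  0.2133] heading 19.79 q [-0.248  0.177 -0.132  1.261  0.     2.549] w 0.0855 F [-0.5 -0.2 -0.1] t 65.8167
shift [-435.6 -195.6  213.1] turn az None
tilt 0.03
```

View pics/s43.png

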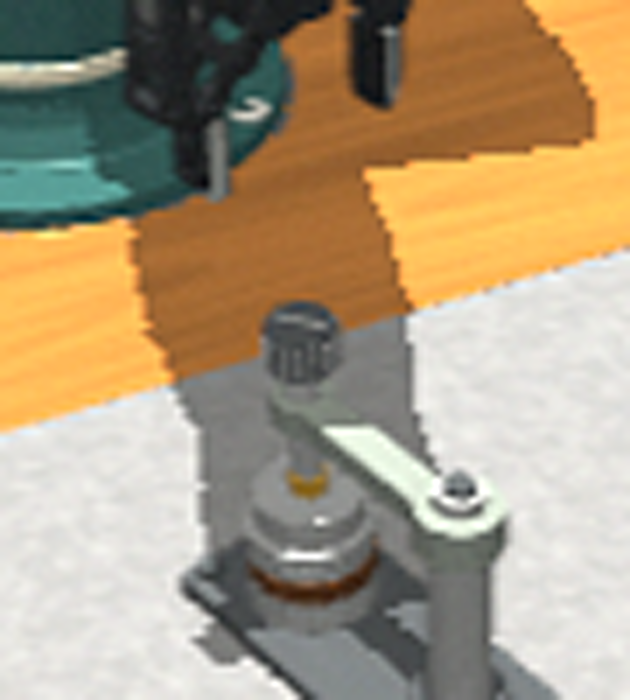

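Request:
{"method": "drive_tool", "body": {"steps": [[[-1,-20,30,-10,0,0,0],[-1,-20,30,0,0,0,0],[-1,-20,30,0,0,0,0],[-1,-20,30,0,0,0,0],[-1,-20,30,0,0,0,0],[-1,-20,30,0,0,0,0],[-1,-20,30,0,0,0,0],[-1,0,0,0,0,0,0],[-1,0,0,0,0,0,0]]]}}

```text
clock: 66.57
position: [0.4143, -0.2825, 0.2219]
eef_rot: [[0.942, 0.336, -0.002], [0.336, -0.942, 0.002], [-0.001, -0.002, -1.0]]
contact_force: [-0.8, 0.7, 0.1]
width: 0.0856
```

```bash
python3 look.py scene 260 170 340 250 9 s44 1.2; python3 look.py top 310 110 430 230 6 t6; python3 -c "
from h import *
for z in (.1567,.1617,.1667,.1717,.1767,.196): print(z,((proj('scene',[.4733,-.0359,z])-[260,170]+.5)*9-.5).round(1),((proj('top',[.4773,-.0381,z])-[310,110]+.5)*6-.5).round(1))
"
```

```text
pos [ 0.4147 -0.2814  0.2222] heading 19.71 q [-0.759  0.218 -0.055  1.3    0.     2.038] w 0.0851 F [ 0.5  0.2 -0.7] t 66.6167
shift [-295.2 -404.3  223.3] turn az None
tilt 0.13
pos [ 0.415  -0.2808  0.2225] heading 19.79 q [-0.758  0.217 -0.055  1.3    0.     2.038] w 0.0852 F [0.3 0.  0.6] t 66.6667
shift [-295.3 -404.3  223.4] turn az None
tilt 0.1
0.1567 [295.6 255. ] [295.1 479.9]
0.1617 [295.  243.1] [296.1 477.8]
0.1667 [294.4 231.1] [297.1 475.7]
0.1717 [293.8 219.1] [298.1 473.6]
0.1767 [293.2 207. ] [299.1 471.4]
0.196 [290.9 159.6] [303.1 463. ]
```

View pics/s44.png

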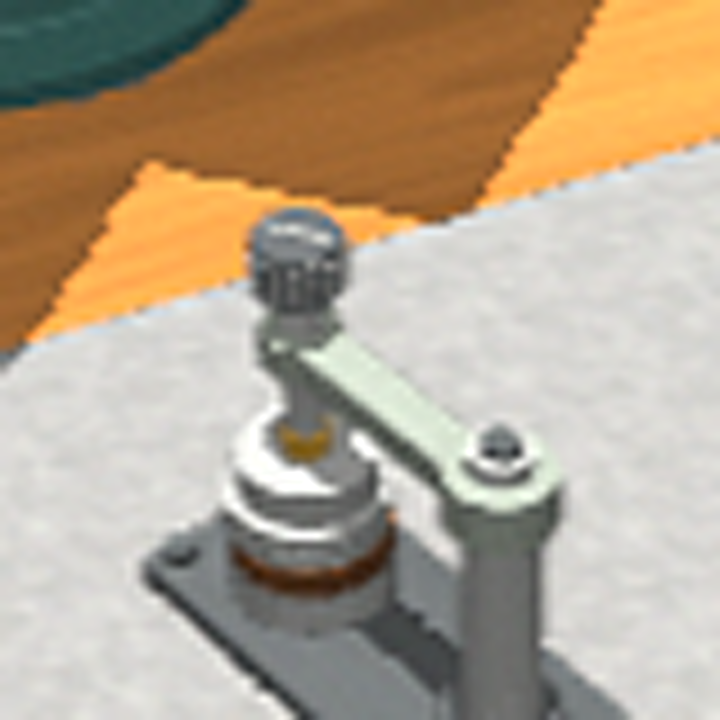

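View pics/t6.png

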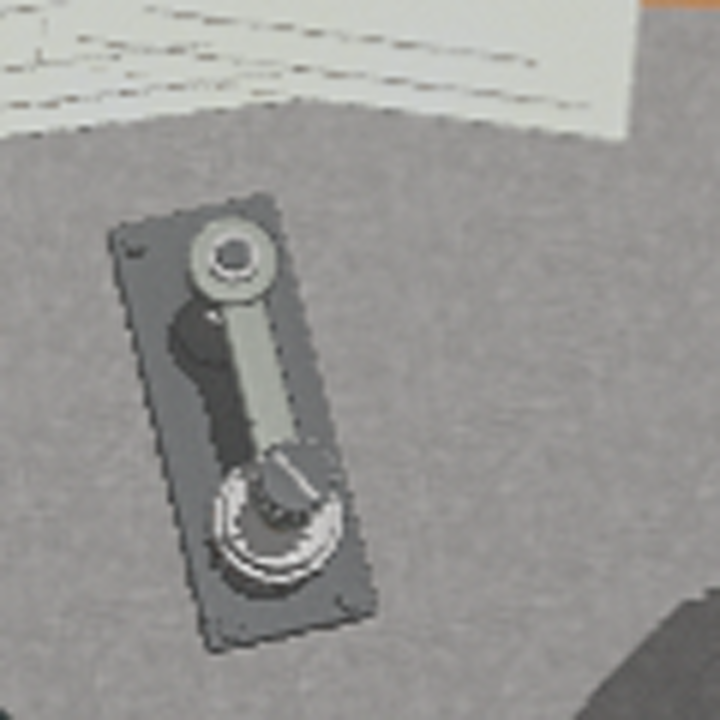

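View pics/s44_full.png

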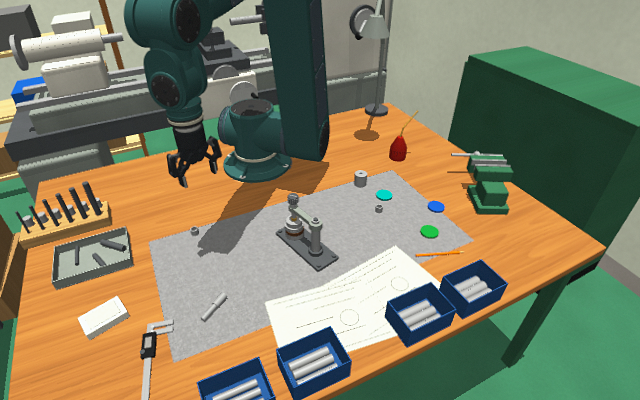

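The scene shows the pack clamped (about (295,215)). No steel blank is left on the bench. Plug (360,178), bushes (194,231) and (378,209), and pin (213,307) are where they started, and the gripper is clear.

```bash
python3 -c "
from plant import bot
print(bot.sense()['clock'],bot.sense()['contact_force']); print(bot.sign_off())"
```

```text
66.6667 [0.2932969  0.03665208 0.64680399]
the job is handed in; nothing more can be done
None
```

I built and clamped the pack and handed it in at 66.7 s. The backing disc, both steel blanks and the cap are on the rest, the arm is swung home against its stop, and the knob is turned down about 2.9 turns. Only two plain steel blanks were on the bench; the coloured look-alikes stayed where they were.

**Checks that agreed:**
- **Centring:** in the top view both blanks and the cap lay within about 1 mm of the rest's centre. The backing disc was judged only from where the gripper released it.
- **Arm home:** I felt about 5 N when the arm met its stop, and the knob sits over the rest to about 1 mm.
- **Bystanders:** the plug, both bushes and the pin were where they started, and the gripper was clear.

**Checks that disagreed or could not be made:**
- **Clamp force:** I could not measure the foot's force directly. The gripper followed the knob down 28.8 mm, and contact is due at about 25 mm. That puts the spring roughly 4 mm in, or about 15 N. The last picture suggested nearer 32 mm of travel, which would mean more force.
- **Finger height:** the first attempt on the backing disc closed above it without moving it, because the fingertips sit about 20 mm higher than the stated tool point. I corrected the depth for all later grasps.
- **Camera offset:** the two cameras differed by 3–4 mm, so I used their average.

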